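# Seat the cordless temperature probe in the dry block and set its stop ring

### The job

Take the cordless temperature probe out of its bench stand, put its stem down the thermometer well of the dry block heater and press it gently home until the tip meets the bottom; how deep the well is you have to feel, and the tip is delicate. Let go and then slide the black stop ring down the stem until it sits flat on the block, to mark the immersion depth, with the probe left standing fully home and the vials and the other things on the bench undisturbed.

Things in the scene. Friction and masses are not known exactly. Their poses are not given: they have to be found in the camera images.
- probe: cordless temperature probe, 80 g with ring, loose, upright in the stand. Origin at the stem's tip, z up the stem. Steel stem 8 mm in diameter, 87 mm long, last 7 mm tapered to a 3 mm flat tip; on it a round light-grey head with blue cap, 18 mm in diameter, 87 to 113 mm above the tip: grip here. Over 35 N of contact between probe or ring and heater, some 8 N of it the leaf's grip, spoils it
- probe_head (a point): centre of the top of the probe's head, 113 mm above the tip
- stop_ring (a joint): how far the stop ring has been slid down the stem, 0 to 0.040 m. At 0 (start) its underside is 72 mm above the tip. Black, knurled, 40 mm in diameter, 12 mm thick, on the stem 3 mm under the head. Friction holds it; about 3 N slides it, pushed from above on one or both sides of the head, or pinched across its 40 mm
- ring_foot (a point): centre of the stop ring's underside, on the stem's axis
- heater: dry block heater, fixed: light-grey casing 182 mm deep (x), 126 mm wide (y), 83 mm high, sloping dark panel at its front (-x); alloy block 92 x 101 mm let into its top, face at 88 mm. Origin at the centre of its underside, z up. Round wells: five for vials, 17.5 mm, the three at the back holding capped vials that stand about 12 mm out of the block, and one small thermometer well
- well_mouth (a point): centre of the thermometer well's mouth, in the plane of the block's face, 3 mm ahead (+x) of the heater's origin; axes as the heater's. The small hole, 9.5 mm wide, mid front row between two empty vial wells (37 mm off). Blind, 48 to 60 mm deep, varying. From about 25 mm down a spring leaf on its +x side grips the stem: 3 to 8 N pushes it on, it does not fall in, and stays where left
- stand: probe stand, fixed: dark foot 76 mm wide, grey pillar 32 mm wide, 85 mm high, with a 13 mm bore for the stem; the stop ring rests on its top. Origin at the centre of its underside. Left or right of the heater. Mind the tall equipment at the back left: a computer tower (x over 0.53, y 0.02 to 0.18) and an instrument stack (x over 0.45, y over 0.26)
- vial_a: vial, 16 mm in diameter, 34 mm high, in the back row of the block, right (-y); leave alone. Origin at the centre of its underside
- vial_c: as vial_a, middle of the back row, 51 mm behind the thermometer well
- vial_d: as vial_a, left (+y) in the back row
- wash_bottle: white plastic bottle with a blue cap, 66 mm in diameter, 141 mm high, loose bystander on the other side of the heater from the stand. Origin at the centre of its underside
- measuring_cylinder: measuring cylinder with a blue foot, 46 x 46 x 138 mm, loose bystander. Origin at the centre of its underside
There are look-alikes about, which are no part of the job. What is shaped like the probe but green is not meant.

How it is judged:
By the outcome, as a careful person would: the job done as asked, in the order asked, and still so for the second after the job is handed in, with the robot touching nothing.
It also fails if it takes over 58 s, if anything falls off the work surface, if the arm or the gripper's body presses on something with over 40 N, if the wrist force passes 120 N, or if a joint passes its speed limit or range.

### The arm

A 6-joint arm with a two-finger parallel gripper is mounted at the origin on a cart in front of the work surface, level with it; the furniture and walls round the work are solid. World frame = base frame: x ahead of the robot, y to its left, z up, the work surface at z = 0. Lengths are in mm, angles in rad, forces in N, time in s.
With the tool pointing down it reaches from about 275 to 750 mm from the base axis. Payload 10.2 kg.
Tool frame: the origin (TCP) lies midway between the tips of the shut fingers; the grasp point (between the pads) lies 19 mm behind it (ctrl.hold_point_z is the distance from the TCP to the grasp point, in mm); z points along the fingers, y is the direction in which the jaws open and shut (so a half turn about z gives the same grasp; the last joint's range is limited). The gripper opens to 85 mm and grips with 20 to 120 N. Pads are 22 mm wide; open, the fingers measure 114 mm over their backs; the gripper's body (76 mm by 85 mm) begins 54 mm behind the grasp point. The pads swing forward as they close: fully open they stand 13 mm farther back than shut.
Start: joints at [1.08, 0.313, 1.498, -0, 1.331, -0.223], TCP at [138.933, 506.289, 203.794] pointing down, gripper open.
Joint ranges: [-2.94, 2.94], [-0.97, 2.17], [0.19, 2.56], [-1.23, 4.37], [0.02, 3.11], [-2.88, 2.88]. Speed limits (rad/s): [2.39, 2.39, 3.01, 3.14, 3.14, 3.14].

### API

Orientations are given as a unit quaternion [w, x, y, z].
In Python, from rig import ctrl, capture, get_calibration, ticket, search_frame, outline_of gives the robot as it stands. The module is installed in compiled form; this text tells all that it offers.
- The arm moves only by the tool servo_tool, never from a script. Its argument "motion" is a list of rows, each an object with "dr": the turn, a rotation vector about the tool's x, y, z in units of 10 degrees (1.0 is 10 degrees), a list of three; "delta_pos": the shift along the tool's x, y, z in units of 50 mm (1.0 is 50 mm), a list of three; "hand": the opening, from 0 (shut) to 1 (fully open). In form: [{"dr": [ax, ay, az], "delta_pos": [x, y, z], "hand": hand}, ...]. A call has 1 to 20 rows; each row shifts and turns the pose as measured when the row begins, along the tool's axes as they then stand; what a row does not reach is not made up. A row lasts 1/8 s, in which the tool goes at most 62.5 mm and 10.7 degrees, less where a joint would pass 70% of its speed; a pose out of reach is approached as far as the arm can. A call is refused whole if a number of a shift passes 1 or a number of a turn 1, either way. A call with a gripper value outside its range is refused whole. The fingers move at their own pace and stop on an object; "squeeze" is the grip in N (left out, the last holds). Time passes only in rows, so rows that do not move let the fingers close. It gives the time, the measured TCP pose, the force and the opening at its end, in the units of the state.
- ctrl.sense(): the state, without advancing time (a new reading comes with each control period).
- capture(name): name is "scene" or "top"; returns (picture, depth): 420x560x3 uint8, red, green, blue; 420x560 float32, mm along the optical axis (not along the pixel's ray), 0 where there is no reading.
- get_calibration(name): a dict with "camera_matrix" (3x3 intrinsics, pixels), "T" (4x4, takes a point from camera to world coordinates). Camera axes: x right, y down, z forward; pixel columns grow to the right and rows downward; lengths in mm; the calibration is good to about 2 mm. A picture is of the moment at which its call begins. get_calibration takes no time and is no camera call.
- ticket.finish_job(): hands the job in, once; it reports no verdict.
Trained networks look in the newest picture that a camera, given by its name, has taken for a name from the list of things; names that differ only in an ending like _2 or _b are one class to them, and where a whole thing is asked for, a point or a joint stands for the part that bears it (a point fixed in the world has none). Each returns a list of dicts, best first, with "score" (0 to 1); they miss things now and then, are a little off and sometimes report something else, mostly with a low value. They report only what shows in the picture. A call takes as long as a camera call. They do not tell look-alikes from the thing itself.
- search_frame(camera, label): "bbox" ([left, top, right, bottom] in pixels, round what is visible of it).
- outline_of(camera, label): "pixels" (420x560 bool, what is visible of it) and "bbox" ([left, top, right, bottom] in pixels, round what is visible of it).
The state is a dict: "time_s": time; "joints": joint angles; "dq": joint speeds; "tau": joint torques, N m; "eef_pos": TCP position; "ee_rot": TCP orientation; "force": force on the tool from outside, world axes, zero at the start; "wrist_torque": the same for the moment, N m; "grip_width": opening from 0.0 (shut) to 1.0 (fully open).
Only numpy, scipy, OpenCV 4.12 (cv2) and the standard library are available. Lean on these libraries where they do the work, as an engineer would, in place of code of your own. Each camera call takes 0.05 s, during which the arm holds its last target.

## Working session

There is one attempt and no reset: what is moved stays moved. The work goes in short steps, Python scripts to look and compute and a tool call to move; the robot and the scene stay as the last step left them, time stands still between calls to the robot, and variables do not carry over. Pictures are saved under pics/ and viewed, and the job is handed in when it is done.

Besides the shell and the picture viewer there is one more tool, called by a JSON object that holds its "name" and its "arguments", one argument or row to a line. servo_tool: Moves the arm, as the interface text tells. Its arguments: {"type":"object","properties":{"motion":{"type":"array"},"squeeze":{"type":"number"}},"required":["motion"]}

```bash
mkdir -p pics; cat > h.py <<'E'
import numpy as np, cv2
from rig import ctrl, capture, get_calibration, ticket, search_frame, outline_of
def snap(cam,fn=None):
    p,d=capture(cam)
    if fn: cv2.imwrite('pics/'+fn,p[:,:,::-1])
    np.save(f'{cam}_d.npy',d); np.save(f'{cam}_p.npy',p)
    return p,d
def world(cam,d,mask=None):
    c=get_calibration(cam);K=np.array(c['camera_matrix']);T=np.array(c['T'])
    v,u=np.mgrid[0:d.shape[0],0:d.shape[1]]
    P=np.stack([(u-K[0,2])/K[0,0]*d,(v-K[1,2])/K[1,1]*d,d,np.ones_like(d)],-1)
    W=P@T.T
    W=W[...,:3]; W[d==0]=np.nan
    return W
def proj(cam,pt):
    c=get_calibration(cam);K=np.array(c['camera_matrix']);T=np.linalg.inv(np.array(c['T']))
    q=T@np.r_[pt,1]; q=q[:3]; return (K@q)[:2]/q[2]
E
python3 - <<'E'
from h import *
for c in ('scene','top'):
    snap(c,c+'0.png'); print(c,np.round(get_calibration(c)['T'],3).tolist(),get_calibration(c)['camera_matrix'])
    for l in ['probe','stand','heater','stop_ring','wash_bottle','measuring_cylinder','vial_a']:
        print(l,[(round(r['score'],2),[int(x) for x in r['bbox']]) for r in search_frame(c,l)])
print(ctrl.sense(), ctrl.hold_point_z)
E
```

```text
scene [[0.604, -0.414, 0.681, -164.259], [-0.797, -0.293, 0.528, -741.075], [-0.019, -0.862, -0.507, 647.317], [0.0, 0.0, 0.0, 1.0]] [[465.82582707   0.         282.52209891]
 [  0.         465.82582707 210.55454744]
 [  0.           0.           1.        ]]
probe [(0.7, [171, 181, 190, 201]), (0.67, [229, 192, 247, 223])]
stand [(0.77, [168, 199, 195, 234])]
heater [(0.57, [211, 211, 305, 289])]
stop_ring [(0.51, [229, 197, 242, 209])]
wash_bottle [(0.77, [316, 249, 353, 327]), (0.42, [213, 209, 302, 292])]
measuring_cylinder [(0.7, [420, 227, 433, 252])]
vial_a [(0.63, [255, 207, 261, 217]), (0.61, [266, 210, 276, 224]), (0.51, [280, 217, 286, 224])]
top [[0.023, -0.996, 0.086, 446.25], [-1.0, -0.024, -0.009, -168.528], [0.011, -0.086, -0.996, 1108.499], [0.0, 0.0, 0.0, 1.0]] [[436.6003235    0.         278.11706014]
 [  0.         436.6003235  208.83089054]
 [  0.           0.           1.        ]]
probe [(0.6, [191, 174, 219, 196]), (0.57, [151, 213, 169, 230])]
stand [(0.81, [152, 209, 186, 238])]
heater [(0.82, [243, 190, 302, 271])]
stop_ring [(0.52, [149, 215, 168, 230]), (
[... 201 characters left out ...]
.8, 'joints': array([ 1.07957370e+00,  3.12857499e-01,  1.49770489e+00,  2.92819795e-05,
        1.33099818e+00, -2.23408023e-01]), 'dq': array([ 4.21465341e-04,  3.20022277e-03, -4.08202557e-05,  4.08766198e-04,
       -4.37052011e-04,  1.36677211e-03]), 'tau': array([ 9.02904994e-04, -4.12152207e+01, -2.59890872e+01, -1.19822143e-04,
        4.48933260e-04, -4.27767986e-06]), 'eef_pos': array([138.9385746 , 506.28768706, 203.81409116]), 'ee_rot': array([-7.71291490e-06,  1.33510919e-01,  9.91047342e-01,  2.00032555e-05]), 'force': array([0.17204328, 0.80832666, 0.52009667]), 'wrist_torque': array([-0.03970531, -0.00874944,  0.01791368]), 'grip_width': 0.9972476892957188} 18.700000000000003
```

```bash
python3 - <<'E'
import cv2
a=cv2.imread('pics/scene0.png');b=cv2.imread('pics/top0.png')
cv2.imwrite('pics/s1.png',cv2.resize(a[150:350,130:450],None,fx=2.5,fy=2.5,interpolation=2))
cv2.imwrite('pics/t1.png',cv2.resize(b[140:300,130:440],None,fx=2.5,fy=2.5,interpolation=2))
E
```

```text
(no output)
```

View pics/scene0.png

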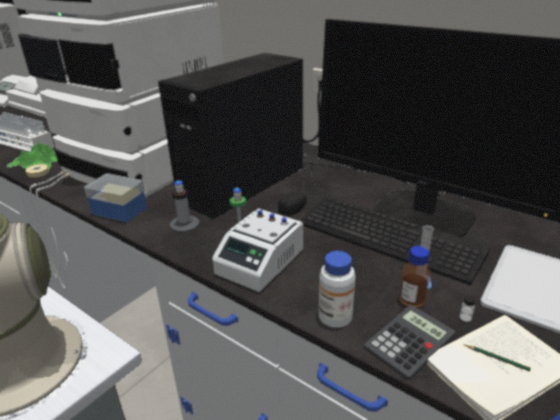

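View pics/s1.png

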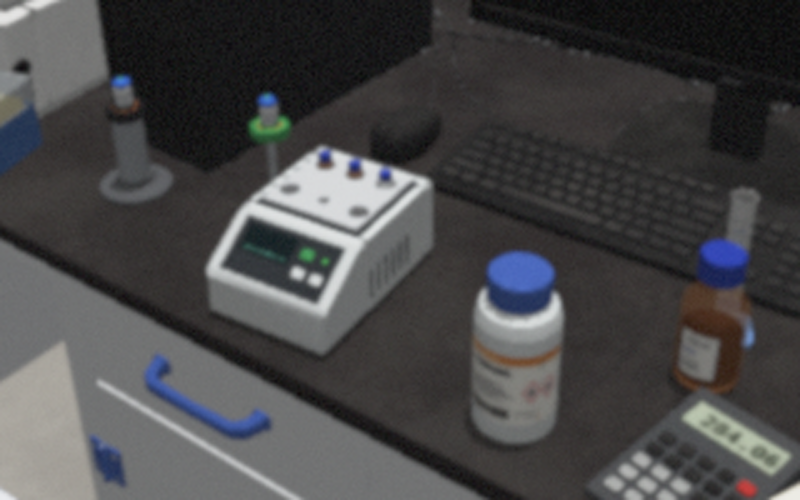

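View pics/t1.png

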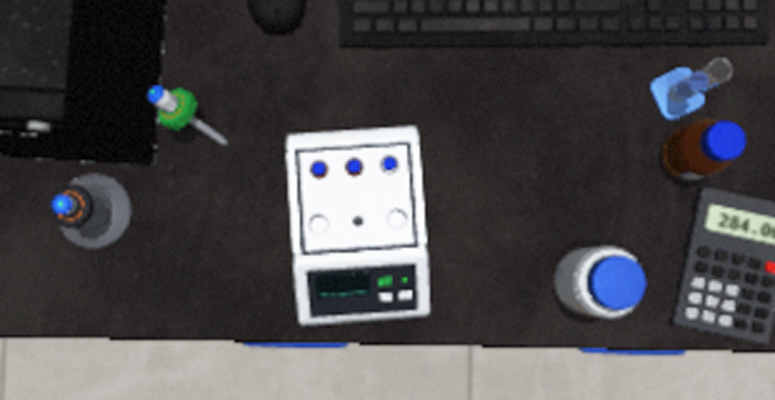

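The probe with the black ring sits in the grey stand on the left (top ≈ (156,222)). The green look-alike lies behind it. The thermometer well is the small dark hole at top ≈ (273,228).

```bash
cat >> h.py <<'E'
def ray(cam,u,v,z):
    c=get_calibration(cam);K=np.array(c['camera_matrix']);T=np.array(c['T'])
    d=T[:3,:3]@np.array([(u-K[0,2])/K[0,0],(v-K[1,2])/K[1,1],1]); o=T[:3,3]
    return o+d*(z-o[2])/d[2]
E
python3 - <<'E'
from h import *
for cam in ('top','scene'):
    d=np.load(cam+'_d.npy');p=np.load(cam+'_p.npy').astype(int);W=world(cam,d)
    print(cam)
    # table
    t=W[(np.abs(W[...,2])<15)]; print('table z',np.median(t[:,2]))
    R,G,B=[p[...,i] for i in range(3)]
    v,u=np.mgrid[0:420,0:560]
    # block face
    m=(abs(W[...,2]-88)<6)&(W[...,0]>300)&(W[...,0]<520)&(abs(W[...,1]+160)<110)
    print('face z',np.median(W[m][:,2]),m.sum(), np.percentile(W[m],[2,98],axis=0).round(1).tolist())
    # stand/probe region
    m=(W[...,0]>350)&(W[...,0]<500)&(W[...,1]>0)&(W[...,1]<160)
    for z0,z1 in [(3,15),(20,75),(78,84),(84,100),(100,112),(112,130)]:
        mm=m&(W[...,2]>z0)&(W[...,2]<z1)
        if mm.sum(): 
            q=W[mm]; print(z0,z1,mm.sum(),np.median(q,0).round(1),np.percentile(q,[5,95],axis=0).round(1).tolist())
    bl=m&(B-R>40)&(W[...,2]>60); 
    if bl.sum(): print('blue',bl.sum(),W[bl].mean(0).round(1),W[bl][:,2].max(), u[bl].mean(),v[bl].mean())
for l in ('probe','stand','heater'):
  for cam in ('top','scene'):
    for r in outline_of(cam,l):
        mk=r['pixels']; v,u=np.nonzero(mk); print(l,cam,round(r['score'],2),r['bbox'],mk.sum(),u.mean().round(1),v.mean().round(1))
E
```

```text
top
table z 1.7718063348610258
face z 87.6602041869645 1446 [[448.6, -227.6, 82.2], [518.8, -107.5, 92.3]]
3 15 617 [461.2  81.    4.6] [[383.4, 11.2, 3.1], [494.4, 147.5, 11.5]]
20 75 43 [490.7  86.2  46. ] [[482.8, 83.9, 20.5], [498.7, 94.0, 70.8]]
84 100 96 [487.4  93.8  97.2] [[479.8, 81.7, 91.3], [498.7, 116.1, 99.5]]
100 112 11 [491.6  93.4 102.1] [[487.1, 88.8, 100.2], [497.7, 102.4, 110.0]]
112 130 45 [495.  98. 126.] [[489.2, 91.3, 114.8], [499.6, 106.8, 128.8]]
blue 45 [494.7 101.4 121.5] 129.73701841962645 154.17777777777778 222.2
scene
table z 2.0002918354730355
face z 87.77170482873237 1056 [[448.8, -228.5, 82.4], [518.0, -108.3, 91.0]]
3 15 281 [473.4  84.9   7.6] [[385.0, 17.1, 3.1], [495.2, 130.2, 12.5]]
20 75 197 [487.   89.5  48.4] [[481.6, 83.5, 23.4], [498.4, 103.3, 71.7]]
78 84 22 [487.4  89.3  81. ] [[482.5, 83.3, 78.6], [498.2, 101.8, 83.4]]
84 100 94 [487.2  91.5  96.2] [[478.4, 80.8, 86.9], [498.0, 112.0, 99.1]]
100 112 23 [491.3  95.  106. ] [[488.6, 91.3, 101.6], [498.2, 101.8, 110.2]]
112 130 46 [493.   95.9 120.5] [[488.1, 90.4, 113.0], [498.7, 104.8, 128.1]]
blue 21 [493.9  97.2 125.9] 129.05699749195549 177.42857142857142 182.71428571428572
probe top 0.77 [147.9, 215.5, 167.6, 230.8] 237 158.4 222.0
probe top 0.77 [189.5, 174.5, 222.7, 196.9] 299 202.3 183.8
probe top 0.2 [152.5, 213.5, 171.2, 230.2] 154 160.1 222.2
probe scene 0.66 [227.8, 194.1, 246.0, 221.8] 239 237.4 199.9
probe scene 0.56 [172.6, 178.4, 192.8, 200.8] 172 179.6 191.6
stand top 0.92 [155.1, 207.0, 184.5, 238.3] 506 170.6 224.1
stand scene 0.71 [166.7, 197.8, 198.7, 236.2] 613 183.3 217.8
heater top 0.9 [244.0, 192.6, 302.3, 271.7] 3975 273.2 230.0
heater scene 0.69 [215.5, 207.7, 304.7, 292.0] 4822 257.7 249.4
heater scene 0.68 [171.0, 179.2, 187.1, 202.6] 180 179.3 191.4
heater scene 0.48 [257.6, 209.9, 262.1, 215.4] 44 259.5 213.5
```

```bash
python3 - <<'E'
import cv2
a=cv2.imread('pics/scene0.png');b=cv2.imread('pics/top0.png')
A=cv2.resize(a[170:245,160:300],None,fx=5,fy=5,interpolation=2)
cv2.imwrite('pics/s2.png',A)
cv2.imwrite('pics/t2.png',cv2.resize(b[180:280,140:310],None,fx=4.6,fy=4.6,interpolation=2))
E
```

```text
(no output)
```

View pics/s2.png

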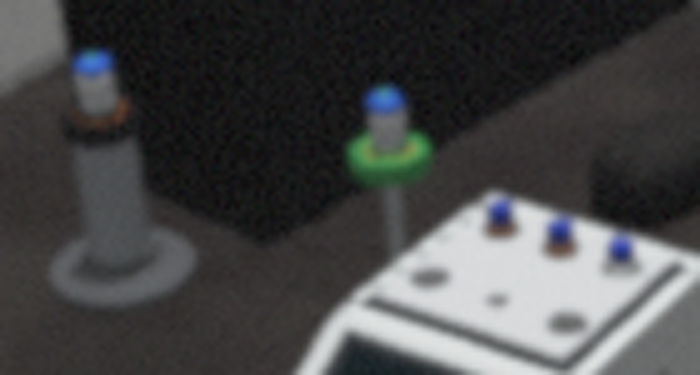

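View pics/t2.png

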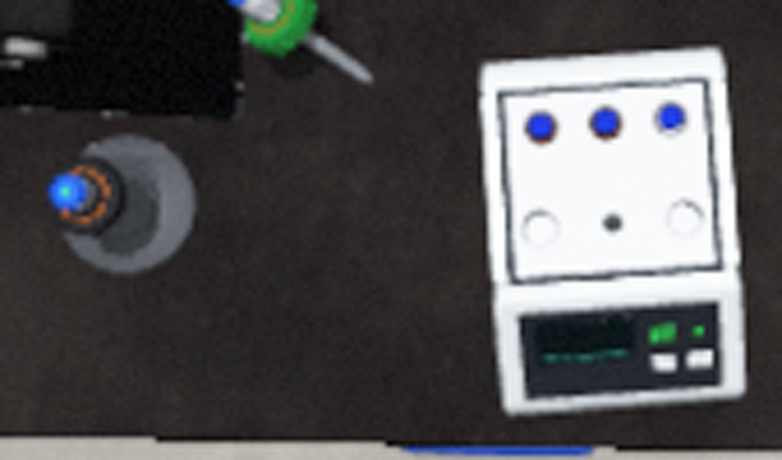

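```bash
python3 - <<'E'
from h import *
W={c:world(c,np.load(c+'_d.npy')) for c in('top','scene')}
P={c:np.load(c+'_p.npy').astype(int) for c in W}
for c in W:
    w=W[c];p=P[c]
    m=(w[...,0]>380)&(w[...,0]<528)&(w[...,1]>20)&(w[...,1]<170)
    for z0,z1 in [(10,20),(20,75),(78,84),(86,99),(100,112),(112,130)]:
        q=w[m&(w[...,2]>z0)&(w[...,2]<z1)]
        if len(q): print(c,z0,z1,len(q),np.percentile(q,[3,50,97],axis=0).round(1).tolist())
    m=(w[...,0]>505)&(w[...,1]>20)&(w[...,1]<180)&(w[...,2]>140)
    if m.sum(): print('tower x',np.percentile(w[m],[0.5,2,5,50],axis=0).round(0).tolist())
    m=(abs(w[...,2]-85)<7)&(w[...,0]>300)&(w[...,0]<580)&(w[...,1]<-80)&(w[...,1]>-260)
    q=w[m]; print('heater top',np.percentile(q,[1,50,99],axis=0).round(1).tolist())
    # rect of face
    h=np.float32(q[:,:2]); print(cv2.minAreaRect(h))
    # blue cap
    s=(p[...,2]-p[...,0]>40)
    n,l,st,ce=cv2.connectedComponentsWithStats(s.astype(np.uint8))
    for i in range(1,n):
        if st[i,4]>6: print(c,'blue',st[i].tolist(),ce[i].round(1), np.nanmedian(w[l==i],0).round(1))
# well via top darkness centroid
p=P['top'].sum(2).astype(float)/3
for cam,(u0,v0) in {'top':(273,228),'scene':(260,230)}.items():
    g=P[cam].sum(2)/3; sub=g[v0-5:v0+6,u0-6:u0+7]; print(sub.round(0).astype(int))
E
```

```text
top 10 20 145 [[468.6, 68.9, 10.1], [491.4, 85.8, 12.1], [521.4, 115.8, 18.9]]
top 20 75 63 [[482.8, 83.6, 20.3], [494.6, 86.2, 45.9], [510.7, 94.2, 71.7]]
top 86 99 132 [[478.5, 80.9, 90.1], [494.6, 94.5, 96.7], [515.2, 117.7, 98.6]]
top 100 112 20 [[487.1, 88.8, 100.1], [497.7, 92.8, 101.4], [512.6, 105.2, 109.9]]
top 112 130 61 [[488.9, 91.1, 114.4], [497.2, 98.0, 125.8], [504.4, 107.2, 128.9]]
tower x [[544.0, 27.0, 146.0], [545.0, 28.0, 162.0], [549.0, 29.0, 192.0], [709.0, 84.0, 352.0]]
heater top [[441.2, -228.1, 78.5], [508.3, -165.4, 86.7], [575.5, -102.1, 91.6]]
((506.1783142089844, -165.51406860351562), (140.74220275878906, 125.97357940673828), 5.03792667388916)
top blue [390, 167, 27, 21, 368] [401.6 176.5] [ 626.4 -483.     8.5]
top blue [189, 174, 7, 8, 43] [191.9 177.2] [604.3  26.6  90.9]
top blue [411, 188, 18, 16, 233] [419.3 195.8] [ 568.9 -498.3  123.7]
top blue [283, 203, 6, 5, 26] [285.5 205. ] [ 542.8 -194.6  100.6]
top blue [255, 205, 5, 5, 23] [257.  206.8] [ 536.5 -128.7  100.3]
top blue [269, 204, 5, 5, 24] [271.1 205.9] [ 539.7 -161.   100.8]
top blue [150
[... 3686 characters left out ...]
0 250 250 250 251 250 251 251 251 251]
 [250 251 251 251 250 251 250 250 250 251 250 250 250]]
[[217 217 218 217 218 217 218 218 218 218 217 218 216]
 [218 219 218 217 218 217 217 217 218 216 217 217 218]
 [216 217 216 215 214 213 214 215 216 217 217 217 217]
 [217 217 216 209 199 195 197 203 214 218 217 217 217]
 [218 217 210 189 168 160 164 187 210 217 218 219 217]
 [217 216 208 185 162 149 158 185 210 218 218 217 218]
 [218 218 216 203 190 185 189 206 215 217 218 216 218]
 [218 218 216 215 212 207 211 215 217 218 218 218 218]
 [216 217 218 217 217 215 218 218 218 217 217 218 218]
 [203 211 215 216 217 218 219 218 217 218 217 218 218]
 [165 182 196 203 210 215 216 218 218 217 218 217 217]]
```

```bash
python3 - <<'E'
from h import *
P={c:np.load(c+'_p.npy').astype(int) for c in('top','scene')}
for cam,(u0,v0) in {'top':(273,228),'scene':(260,230)}.items():
    g=P[cam].sum(2)/3; sub=g[v0-5:v0+6,u0-6:u0+7]; bg=np.median(sub); w=np.clip(bg-sub-8,0,None)
    w[8:,:]=0
    v,u=np.mgrid[v0-5:v0+6,u0-6:u0+7]; uc=(w*u).sum()/w.sum(); vc=(w*v).sum()/w.sum()
    print('well',cam,uc,vc,ray(cam,uc,vc,87.5 if cam=='top' else 86).round(1))
from scipy.optimize import least_squares
# silhouettes: project cap cylinder (z 115..126?) -- print blue bbox and compare head axis rays
for cam in P:
    p=P[cam]; s=(p[...,2]-p[...,0]>40)
    n,l,st,ce=cv2.connectedComponentsWithStats(s.astype(np.uint8))
    for i in range(1,n):
        if (cam=='top' and abs(ce[i]-[154.2,221.2]).max()<2) or (cam=='scene' and abs(ce[i]-[178,182]).max()<2):
            for z in (120,123,126): print(cam,st[i],ray(cam,*ce[i],z).round(1))
W={c:world(c,np.load(c+'_d.npy')) for c in P}
# circle fits: ring points (R 20) z 86-99 by hull -> fit center with free center, outer boundary ; pillar R16 z 20-75 ; head R9 z 101-120
for c in W:
    w=W[c]
    m=(w[...,0]>470)&(w[...,0]<528)&(w[...,1]>60)&(w[...,1]<130)
    for nm,z0,z1,R in (('pillar',22,76,16),('head',102,121,9),('ringside',87,94,20)):
        q=w[m&(w[...,2]>z0)&(w[...,2]<z1)]
        r=least_squares(lambda x:np.hypot(q[:,0]-x[0],q[:,1]-x[1])-R,[498,97],loss='soft_l1')
        print(c,nm,len(q),r.x.round(1),np.abs(r.fun).mean().round(2))
# ring mask, top: minEnclosing of ring top points
for c in W:
    w=W[c]; q=w[(w[...,0]>470)&(w[...,0]<528)&(w[...,1]>60)&(w[...,1]<130)&(w[...,2]>86)&(w[...,2]<101)]
    print(c,'ring enclosing',cv2.minEnclosingCircle(np.float32(q[:,:2])))
E
```

```text
well top 272.7468761832639 228.03956834532374 [ 489.2 -166.3   87.5]
well scene 259.02937249666223 229.62817089452608 [ 492.7 -164.2   86. ]
top [150 217   9   9  61] [497.  101.9 120. ]
top [150 217   9   9  61] [496.8 101.1 123. ]
top [150 217   9   9  61] [496.7 100.3 126. ]
scene [174 180   9   5  38] [504.9 108.2 120. ]
scene [174 180   9   5  38] [501.1 103.4 123. ]
scene [174 180   9   5  38] [497.3  98.6 126. ]
top pillar 59 [497.7 100.1] 0.28
top head 19 [497.5 100. ] 0.54
top ringside 23 [497.5 101. ] 1.53
scene pillar 229 [498.5 100.6] 1.33
scene head 51 [498.2 100.5] 1.07
scene ringside 35 [498.3 100.7] 1.24
top ring enclosing ((497.3145751953125, 99.43374633789062), 19.878297805786133)
scene ring enclosing ((496.19793701171875, 99.87450408935547), 21.47624397277832)
```

```bash
cat >> h.py <<'E'
from scipy.spatial.transform import Rotation as Rot
def Rt(t,yaw=0):
    t=np.radians(t);c,s=np.cos(t),np.sin(t)
    R=np.array([[-c,0,s],[0,1,0],[-s,0,-c]])
    return Rot.from_euler('z',yaw,degrees=True).as_matrix()@R
def cur():
    s=ctrl.sense();q=s['ee_rot']; return np.array(s['eef_pos']),Rot.from_quat([q[1],q[2],q[3],q[0]]).as_matrix(),s
def st():
    p,R,s=cur(); z=R[:,2]; print('t',round(s['time_s'],3),'p',p.round(2),'tilt',np.degrees(np.arctan2(z[0],-z[2])).round(2),'side',np.degrees(np.arctan2(z[1],-z[2])).round(2),'yaw',np.degrees(np.arctan2(-R[0,1],R[1,1])).round(2),'F',np.round(s['force'],2),'grip',round(s['grip_width'],3))
def plan(*wps):
    """wps: (pos,R or None,nrows)"""
    p,R,_=cur()
    for pos,Rg,n in wps:
        pos=np.array(pos,float); Rg=R if Rg is None else Rg
        dv=Rot.from_matrix(R.T@Rg).as_rotvec()/n
        p0=p.copy()
        for i in range(n):
            tgt=p0+(pos-p0)*(i+1)/n
            d=R.T@(tgt-p)/50
            dr=np.degrees(dv)/10
            print('dr',dr.round(2).tolist(),'d',d.round(3).tolist())
            p=p+R@(d.round(3)*50); R=R@Rot.from_rotvec(np.radians(dr.round(2)*10)).as_matrix()
        print('->',p.round(1))
E
python3 - <<'E'
from h import *
st()
plan(([330,200,205],Rt(12),8),([501.5,100,185],Rt(12),5))
E
```

```text
t 1.1 p [138.93 506.28 203.79] tilt 0.0 side -0.0 yaw -15.34 F [-0.19  0.12 -0.15] grip 0.997
dr [-0.02, -0.15, -0.19] d [-0.663, -0.612, -0.003]
dr [-0.02, -0.15, -0.19] d [-0.643, -0.634, 0.012]
dr [-0.02, -0.15, -0.19] d [-0.62, -0.654, 0.026]
dr [-0.02, -0.15, -0.19] d [-0.598, -0.675, 0.04]
dr [-0.02, -0.15, -0.19] d [-0.574, -0.695, 0.053]
dr [-0.02, -0.15, -0.19] d [-0.549, -0.714, 0.065]
dr [-0.02, -0.15, -0.19] d [-0.523, -0.731, 0.076]
dr [-0.02, -0.15, -0.19] d [-0.496, -0.749, 0.088]
-> [330. 200. 205.]
dr [-0.0, 0.0, -0.0] d [-0.655, -0.399, 0.222]
dr [-0.0, 0.0, -0.0] d [-0.654, -0.399, 0.222]
dr [-0.0, 0.0, -0.0] d [-0.655, -0.399, 0.221]
dr [-0.0, 0.0, -0.0] d [-0.655, -0.399, 0.222]
dr [-0.0, 0.0, -0.0] d [-0.655, -0.398, 0.222]
-> [501.5 100.  185. ]
```

{"name": "servo_tool", "arguments": {
  "motion": [
    {"dr": [-0.02,-0.15,-0.19],"delta_pos": [-0.66,-0.61,0],"hand": 0.6},
    {"dr": [-0.02,-0.15,-0.19],"delta_pos": [-0.64,-0.63,0.01],"hand": 0.6},
    {"dr": [-0.02,-0.15,-0.19],"delta_pos": [-0.62,-0.65,0.03],"hand": 0.6},
    {"dr": [-0.02,-0.15,-0.19],"delta_pos": [-0.6,-0.67,0.04],"hand": 0.6},
    {"dr": [-0.02,-0.15,-0.19],"delta_pos": [-0.57,-0.7,0.05],"hand": 0.6},
    {"dr": [-0.02,-0.15,-0.19],"delta_pos": [-0.55,-0.71,0.06],"hand": 0.6},
    {"dr": [-0.02,-0.15,-0.19],"delta_pos": [-0.52,-0.73,0.08],"hand": 0.6},
    {"dr": [-0.02,-0.15,-0.19],"delta_pos": [-0.5,-0.75,0.09],"hand": 0.6},
    {"dr": [0,0,0],"delta_pos": [0,0,0],"hand": 0.6}
  ],
  "squeeze": 40
}}

```text
time_s: 2.22
eef_pos: [336.8, 192.3, 206.3]
ee_rot: [0.11, -0.004, 0.994, -0.0]
force: [0.1, 1.0, 0.1]
grip_width: 0.599
```

```bash
python3 - <<'E'
from h import *
st()
plan(([480,100,190],Rt(12),6),([501.5,100,160],Rt(12),2),([501.5,100,130],Rt(12),2))
E
```

```text
t 2.225 p [336.81 192.34 206.3 ] tilt 12.68 side 0.04 yaw 0.47 F [0.13 0.97 0.05] grip 0.599
dr [0.0, 0.01, 0.01] d [-0.451, -0.312, 0.158]
dr [0.0, 0.01, 0.01] d [-0.452, -0.31, 0.156]
dr [0.0, 0.01, 0.01] d [-0.453, -0.311, 0.156]
dr [0.0, 0.01, 0.01] d [-0.454, -0.309, 0.156]
dr [0.0, 0.01, 0.01] d [-0.454, -0.308, 0.154]
dr [0.0, 0.01, 0.01] d [-0.455, -0.308, 0.154]
-> [480. 100. 190.]
dr [0.0, 0.0, -0.01] d [-0.148, 0.0, 0.338]
dr [0.0, 0.0, -0.01] d [-0.147, 0.0, 0.339]
-> [501.5 100.  160. ]
dr [0.0, 0.0, 0.0] d [0.063, -0.0, 0.293]
dr [0.0, 0.0, 0.0] d [0.063, -0.0, 0.293]
-> [501.5 100.  130. ]
```

{"name": "servo_tool", "arguments": {
  "motion": [
    {"dr": [0,0.01,0.01],"delta_pos": [-0.44,-0.3,0.15],"hand": 0.6},
    {"dr": [0,0.01,0.01],"delta_pos": [-0.44,-0.3,0.15],"hand": 0.6},
    {"dr": [0,0.01,0.01],"delta_pos": [-0.44,-0.3,0.15],"hand": 0.6},
    {"dr": [0,0.01,0.01],"delta_pos": [-0.44,-0.3,0.15],"hand": 0.6},
    {"dr": [0,0.01,0.01],"delta_pos": [-0.44,-0.3,0.15],"hand": 0.6},
    {"dr": [0,0.01,0.01],"delta_pos": [-0.44,-0.3,0.15],"hand": 0.6},
    {"dr": [0,0,0],"delta_pos": [-0.14,0,0.33],"hand": 0.6},
    {"dr": [0,0,0],"delta_pos": [-0.14,0,0.33],"hand": 0.6},
    {"dr": [0,0,0],"delta_pos": [0,0,0],"hand": 0.6}
  ]
}}

```text
time_s: 3.35
eef_pos: [499.5, 108.6, 160.4]
ee_rot: [0.104, -0.001, 0.995, 0.003]
force: [0.1, -0.2, 0.4]
grip_width: 0.601
```

```bash
python3 - <<'E'
from h import *
st()
for c in('scene','top'):
    p,d=snap(c)
    cr=p[130:250,110:280] if c=='scene' else p[160:260,110:250]
    cv2.imwrite(f'pics/{c}_g1.png',cv2.resize(cr[:,:,::-1],None,fx=4.5,fy=4.5,interpolation=2))
plan(([501.5,100,130],Rt(12),2),([501.5,100,101],Rt(12),2))
E
```

```text
t 3.35 p [499.47 108.57 160.41] tilt 11.98 side 0.33 yaw 0.14 F [ 0.12 -0.24  0.44] grip 0.601
dr [0.02, 0.01, 0.0] d [0.048, -0.086, 0.313]
dr [0.02, 0.01, 0.0] d [0.048, -0.085, 0.314]
-> [501.5 100.  130. ]
dr [-0.0, -0.0, 0.0] d [0.06, 0.001, 0.284]
dr [-0.0, -0.0, 0.0] d [0.06, 0.001, 0.283]
-> [501.5 100.  101. ]
```

View pics/scene_g1.png

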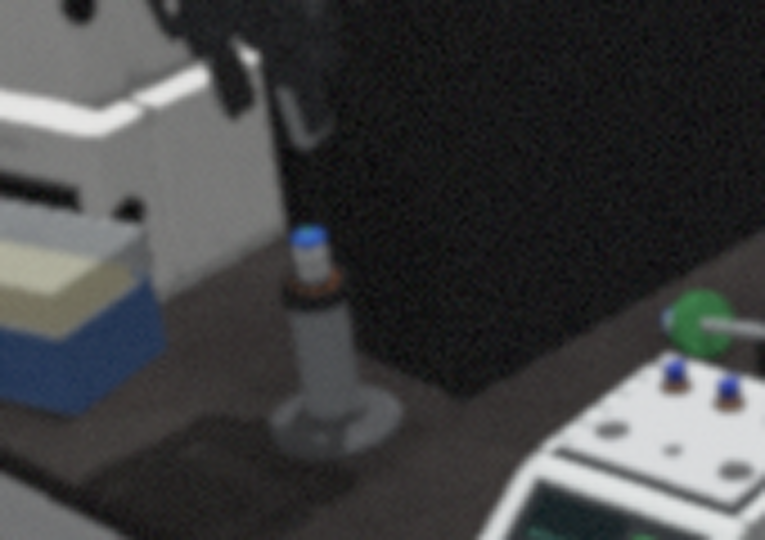

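View pics/top_g1.png

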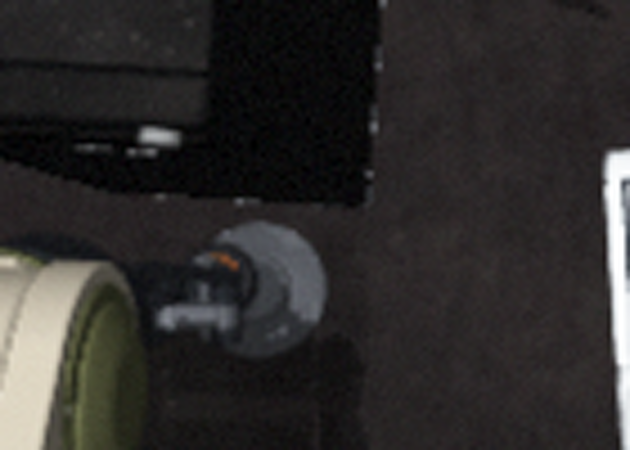

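```bash
python3 - <<'E'
from h import *
a=np.load('scene_p.npy')[:,:,::-1]; b=np.load('top_p.npy')[:,:,::-1]
cv2.imwrite('pics/full1.png',np.vstack([cv2.resize(a[140:300,150:400],(750,480))[:300],cv2.resize(b[150:250,130:380],(750,300))]))
E
```

```text
(no output)
```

View pics/full1.png

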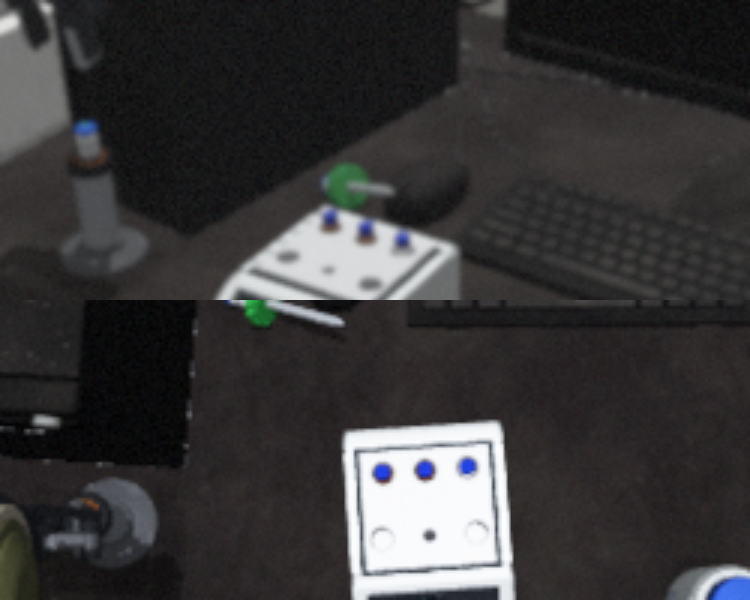

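The green look-alike, which was standing loose, toppled by itself and now lies near the mouse, out of my way. Next I go down onto the probe's head.

{"name": "servo_tool", "arguments": {
  "motion": [
    {"dr": [-0.02,0,0],"delta_pos": [0.05,-0.09,0.3],"hand": 0.6},
    {"dr": [-0.02,0,0],"delta_pos": [0.05,-0.08,0.3],"hand": 0.6},
    {"dr": [0,0,0],"delta_pos": [0.05,0,0.2],"hand": 0.6},
    {"dr": [0,0,0],"delta_pos": [0,0,0],"hand": 0.6}
  ]
}}

```text
time_s: 3.95
eef_pos: [500.8, 101.9, 123.1]
ee_rot: [0.108, -0.002, 0.994, 0.006]
force: [-0.0, 0.0, -0.4]
grip_width: 0.605
```

```bash
python3 - <<'E'
from h import *
st()
plan(([501.5,100,102],Rt(12),2))
E
```

```text
t 3.95 p [500.75 101.86 123.11] tilt 12.38 side 0.78 yaw 0.35 F [-0.04  0.05 -0.39] grip 0.605
dr [0.04, 0.02, 0.01] d [0.038, -0.021, 0.208]
dr [0.04, 0.02, 0.01] d [0.037, -0.02, 0.207]
-> [501.5 100.  102. ]
```

{"name": "servo_tool", "arguments": {
  "motion": [
    {"dr": [0.04,0.02,0.01],"delta_pos": [0.04,-0.02,0.2],"hand": 0.6},
    {"dr": [0.04,0.02,0.01],"delta_pos": [0.04,-0.02,0.19],"hand": 0.5},
    {"dr": [0,0,0],"delta_pos": [0,0,0],"hand": 0.45},
    {"dr": [0,0,0],"delta_pos": [0,0,0],"hand": 0.4}
  ]
}}

```text
time_s: 4.45
eef_pos: [501.4, 100.4, 102.9]
ee_rot: [0.105, -0.0, 0.994, -0.001]
force: [0.0, -0.5, 1.2]
grip_width: 0.403
```

```bash
python3 - <<'E'
from h import *
st()
for c in('scene',):
    p,d=snap(c)
    cr=p[150:240,130:230]
    cv2.imwrite(f'pics/{c}_g2.png',cv2.resize(cr[:,:,::-1],None,fx=6,fy=6,interpolation=2))
plan(([501.5,100,101.5],Rt(12),1))
E
```

```text
t 4.45 p [501.43 100.37 102.9 ] tilt 12.05 side -0.1 yaw -0.01 F [ 0.   -0.45  1.22] grip 0.403
dr [-0.01, 0.0, 0.0] d [0.004, -0.007, 0.028]
-> [501.5 100.  101.5]
```

View pics/scene_g2.png

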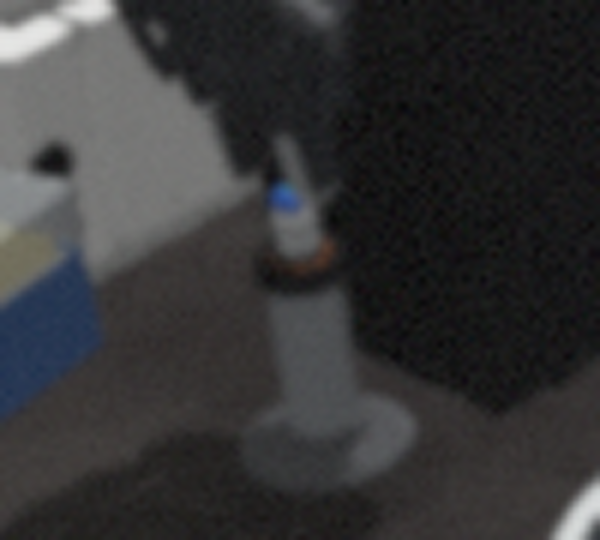

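{"name": "servo_tool", "arguments": {
  "motion": [
    {"dr": [0,0,0],"delta_pos": [0,-0.01,0.03],"hand": 0.3},
    {"dr": [0,0,0],"delta_pos": [0,0,0],"hand": 0.0},
    {"dr": [0,0,0],"delta_pos": [0,0,0],"hand": 0.0},
    {"dr": [0,0,0],"delta_pos": [0,0,0],"hand": 0.0},
    {"dr": [0,0,0],"delta_pos": [0,0,0],"hand": 0.0}
  ],
  "squeeze": 45
}}

```text
time_s: 5.12
eef_pos: [502.0, 99.7, 101.9]
ee_rot: [0.105, 0.0, 0.994, -0.001]
force: [0.7, -0.6, -0.6]
grip_width: 0.002
```

```bash
python3 - <<'E'
from h import *
st()
plan(([501.5,100,190],Rt(12),4))
E
```

```text
t 5.125 p [502.01  99.73 101.88] tilt 12.11 side -0.1 yaw -0.02 F [ 0.67 -0.62 -0.56] grip 0.002
dr [-0.0, 0.0, -0.0] d [-0.09, 0.001, -0.431]
dr [-0.0, 0.0, -0.0] d [-0.09, 0.0, -0.432]
dr [-0.0, 0.0, -0.0] d [-0.09, 0.001, -0.431]
dr [-0.0, 0.0, -0.0] d [-0.09, 0.0, -0.431]
-> [501.5 100.  190. ]
```

```bash
python3 - <<'E'
from h import *
ims=[]
for c in('scene','top'):
    p,d=snap(c)
    cr=p[150:240,130:230] if c=='scene' else p[180:270,110:210]
    ims.append(cv2.resize(cr[:,:,::-1],(400,360),interpolation=2))
cv2.imwrite('pics/g3.png',np.hstack(ims))
E
```

```text
(no output)
```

View pics/g3.png

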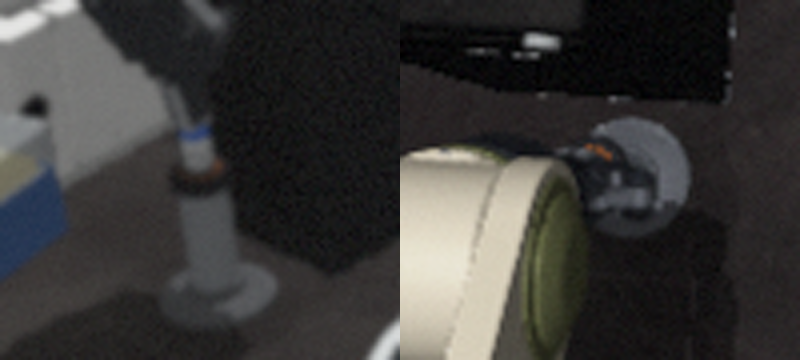

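```bash
python3 - <<'E'
from h import *
p0,R,_=cur()
print(R.round(3))
for nm,pt in(('tcp',p0),('grasp',p0-R[:,2]*18.7)):
    for c in('scene','top'):
        uv=proj(c,pt); print(nm,pt.round(1),c,uv.round(1))
for c in('scene','top'):
    d=np.load(c+'_d.npy');w=world(c,d)
    m=(w[...,0]>440)&(w[...,0]<540)&(w[...,1]>50)&(w[...,1]<150)&(w[...,2]>84)
    for z0,z1 in((84,99),(99,106),(106,112),(112,118),(118,124),(124,130),(130,140),(140,150),(150,165)):
        q=w[m&(w[...,2]>z0)&(w[...,2]<z1)]
        if len(q):print(c,z0,len(q),np.percentile(q[:,:2],[3,50,97],axis=0).round(0).tolist())
p=np.load('scene_p.npy'); x=p[165:215,155:205][:,:,::-1].copy(); x=cv2.resize(x,None,fx=12,fy=12,interpolation=2)
for pt,col in((p0,(0,0,255)),(p0-R[:,2]*18.7,(0,255,0)),([497.5,100,126],(0,255,255))):
    u=(proj('scene',pt)-[155,165]+.5)*12; cv2.circle(x,tuple(int(a) for a in u),4,col,-1)
cv2.imwrite('pics/g4.png',x)
E
```

```text
[[-0.978  0.     0.21 ]
 [-0.     1.    -0.002]
 [-0.21  -0.002 -0.978]]
tcp [502.   99.7 101.9] scene [180.5 189.8]
tcp [502.   99.7 101.9] top [157.4 219.5]
grasp [498.1  99.8 120.1] scene [178.3 183.9]
grasp [498.1  99.8 120.1] top [155.1 220.8]
scene 84 119 [[479.0, 79.0], [491.0, 91.0], [513.0, 112.0]]
scene 99 19 [[483.0, 85.0], [491.0, 94.0], [504.0, 108.0]]
scene 106 17 [[489.0, 90.0], [492.0, 94.0], [503.0, 101.0]]
scene 112 15 [[488.0, 90.0], [492.0, 95.0], [500.0, 104.0]]
scene 118 18 [[489.0, 90.0], [494.0, 93.0], [501.0, 103.0]]
scene 124 11 [[489.0, 90.0], [496.0, 94.0], [506.0, 101.0]]
scene 130 29 [[484.0, 85.0], [490.0, 92.0], [502.0, 105.0]]
scene 140 36 [[483.0, 84.0], [487.0, 90.0], [500.0, 102.0]]
scene 150 57 [[479.0, 84.0], [484.0, 89.0], [498.0, 106.0]]
top 84 39 [[502.0, 81.0], [511.0, 96.0], [515.0, 109.0]]
top 99 14 [[504.0, 83.0], [507.0, 91.0], [514.0, 110.0]]
top 112 1 [[505.0, 95.0], [505.0, 95.0], [505.0, 95.0]]
top 130 2 [[504.0, 92.0], [505.0, 92.0], [506.0, 92.0]]
top 140 11 [[501.0, 88.0], [505.0, 93.0], [505.0, 104.0]]
top 150 4 [[498.0, 84.0], [500.0, 89.0], [502.0, 93.0]]
```

View pics/g4.png

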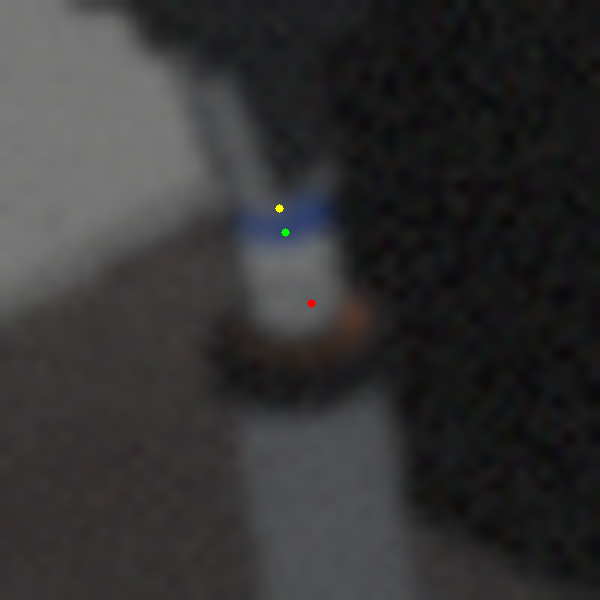

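```bash
python3 - <<'E'
from h import *
R=Rt(12)
t=np.array([499.5,108.6,160.4])
for b in (0,6,20,30):
  for s in(-25,25): print('g1',b,s,((proj('scene',t-R[:,2]*b+[0,s,0])-[110,130])*4.5).round(0))
t=np.array([501.4,100.4,102.9])
for b in (0,6,20,30):
  for s in(-17,17): print('g2',b,s,((proj('scene',t-R[:,2]*b+[0,s,0])-[130,150])*6).round(0))
E
python3 - <<'E'
import cv2
import sys; sys.path.insert(0,'.')
a=cv2.imread('pics/scene_g1.png'); print(a.shape)
E
```

```text
g1 0 -25 [320. 183.]
g1 0 25 [258. 161.]
g1 6 -25 [317. 174.]
g1 6 25 [255. 152.]
g1 20 -25 [309. 153.]
g1 20 25 [247. 131.]
g1 30 -25 [304. 137.]
g1 30 25 [242. 116.]
g2 0 -17 [328. 247.]
g2 0 17 [273. 226.]
g2 6 -17 [324. 236.]
g2 6 17 [269. 214.]
g2 20 -17 [315. 209.]
g2 20 17 [259. 188.]
g2 30 -17 [308. 190.]
g2 30 17 [252. 169.]
(540, 765, 3)
```

```bash
python3 - <<'E'
from h import *
p0,R,_=cur()
p=np.load('top_p.npy'); x=p[195:245,130:190][:,:,::-1].copy(); x=cv2.resize(x,None,fx=12,fy=12,interpolation=2)
x=cv2.convertScaleAbs(x,alpha=1.8)
for pt,col in((p0,(0,0,255)),(p0-R[:,2]*18.7,(0,255,0)),([497.5,100,126],(0,255,255)),([497.5,100,97],(255,255,0))):
    u=(proj('top',pt)-[130,195]+.5)*12; cv2.circle(x,tuple(int(a) for a in u),4,col,-1)
cv2.imwrite('pics/g5.png',x)
w=world('top',np.load('top_d.npy'))
np.set_printoptions(linewidth=250)
print(w[212:236:2,150:176:2,2].round(0)); print(w[212:236:2,150:176:2,0].round(0)); 
E
```

```text
[[  1.   3.   2.   3.  -3.   6.   9.   6.   6.   9.  10.   8.  10.]
 [  0.   2.   2.  95.  97.  94. 100.  10.  13.  11.   9.  10.   8.]
 [ -2.  96.  98.  97.  94.  98.  98.  96.  17.   9.  10.  11.   7.]
 [203. 200. 155. 142. 116.  99.  99.  97.  96.  45.  14.   6.  13.]
 [379. 212. 190. 160. 186. 192. 190. 191.  95.  59.  39.  17.  13.]
 [379. 367. 183. 183. 188. 194. 202. 218. 214. 213. 220. 213.  14.]
 [386. 366. 239. 236. 235. 185. 204. 217. 216. 225. 221. 221.  16.]
 [382. 373. 262. 251. 243. 240. 220. 218. 220. 221. 222. 223.   9.]
 [387. 378. 350. 251. 244. 234.  nan 228. 225. 222. 224. 216.  13.]
 [393. 386. 367. 251. 239. 231. 232. 225. 222. 222. 222. 219.  10.]
 [394. 387. 375. 252. 238. 234. 198. 214. 213. 219. 219. 216.   9.]
 [396. 391. 382. 249. 240. 235.  12.   7.   9. 216. 218. 217.   8.]]
[[526. 526. 526. 527. 527. 527. 526. 527. 527. 527. 527. 527. 527.]
 [521. 521. 521. 515. 515. 515. 515. 521. 521. 522. 522. 522. 522.]
 [516. 510. 510. 510. 511. 511. 511. 511. 516. 517. 517. 517. 517.]
 [499. 500. 502. 503. 505. 506. 506. 506. 506. 510. 511. 512. 512.]
 [486. 495. 496. 498. 496. 496. 496. 496. 502. 504. 505. 506. 507.]
 [482. 483. 492. 492. 492. 492. 492. 491. 491. 491. 491. 492. 502.]
 [479. 480. 485. 486. 486. 488. 487. 487. 487. 487. 487. 487. 497.]
 [475. 476. 480. 481. 481. 482. 483. 483. 483. 483. 483. 483. 492.]
 [472. 472. 473. 477. 477. 478.  nan 478. 478. 479. 479. 479. 487.]
 [469. 469. 469. 473. 474. 474. 474. 474. 475. 475. 475. 475. 482.]
 [465. 465. 466. 469. 470. 470. 471. 471. 471. 471. 471. 471. 477.]
 [462. 462. 462. 465. 466. 466. 471. 471. 471. 467. 467. 467. 472.]]
```

View pics/g5.png

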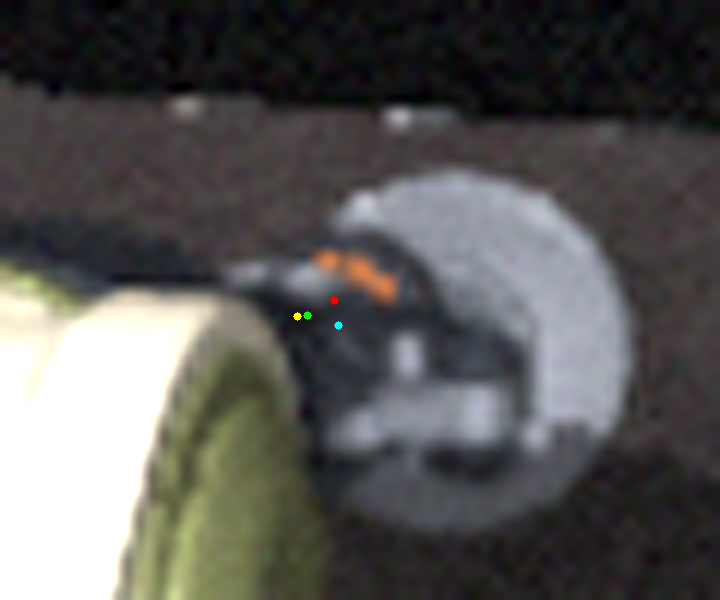

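```bash
python3 - <<'E'
from h import *
p0,R,_=cur()
p=np.load('scene_p.npy'); x=p[130:210,140:220][:,:,::-1].copy(); x=cv2.resize(x,None,fx=7.5,fy=7.5,interpolation=2)
x=cv2.convertScaleAbs(x,alpha=2.5)
for b in (0,19,25,54,73,100):
    u=(proj('scene',p0-R[:,2]*b)-[140,130]+.5)*7.5; u=tuple(int(a) for a in u); cv2.circle(x,u,3,(0,0,255),-1); cv2.putText(x,str(b),(u[0]+60,u[1]),0,.5,(0,255,255))
for s in(-9,9):
  u=(proj('scene',p0-R[:,2]*19+R[:,1]*s)-[140,130]+.5)*7.5; cv2.circle(x,tuple(int(a) for a in u),3,(0,255,0),-1)
cv2.imwrite('pics/g6.png',x)
w=world('scene',np.load('scene_d.npy'))
L=(w-p0)@R   # tool coords
np.set_printoptions(linewidth=250)
m=(abs(L[...,0])<60)&(abs(L[...,1])<70)&(L[...,2]<10)&(L[...,2]>-110)
for z0 in range(-110,10,8):
    q=L[m&(L[...,2]>=z0)&(L[...,2]<z0+8)]
    if len(q)>3: print(z0,len(q),np.percentile(q[:,:2],[3,50,97],axis=0).round(0).tolist())
E
```

```text
-110 80 [[-7.0, -58.0], [10.0, -10.0], [16.0, 50.0]]
-102 81 [[-10.0, -51.0], [9.0, -16.0], [16.0, 45.0]]
-94 56 [[-12.0, -45.0], [10.0, -17.0], [14.0, 37.0]]
-86 71 [[-60.0, -56.0], [9.0, -16.0], [11.0, 29.0]]
-78 77 [[-60.0, -60.0], [-3.0, -15.0], [12.0, 25.0]]
-70 64 [[-60.0, -61.0], [-58.0, -25.0], [10.0, 6.0]]
-62 86 [[-59.0, -60.0], [-56.0, -16.0], [9.0, 5.0]]
-54 93 [[-58.0, -61.0], [-54.0, -14.0], [9.0, 11.0]]
-46 104 [[-57.0, -63.0], [-52.0, -15.0], [10.0, 13.0]]
-38 87 [[-58.0, -62.0], [-51.0, -13.0], [9.0, 20.0]]
-30 101 [[-56.0, -63.0], [-50.0, -9.0], [7.0, 29.0]]
-22 116 [[-54.0, -63.0], [-48.0, -9.0], [8.0, 40.0]]
-14 111 [[-56.0, -63.0], [-46.0, -9.0], [11.0, 39.0]]
-6 138 [[-55.0, -62.0], [-43.0, -8.0], [22.0, 35.0]]
2 163 [[-55.0, -62.0], [-41.0, -13.0], [24.0, 34.0]]
```

View pics/g6.png

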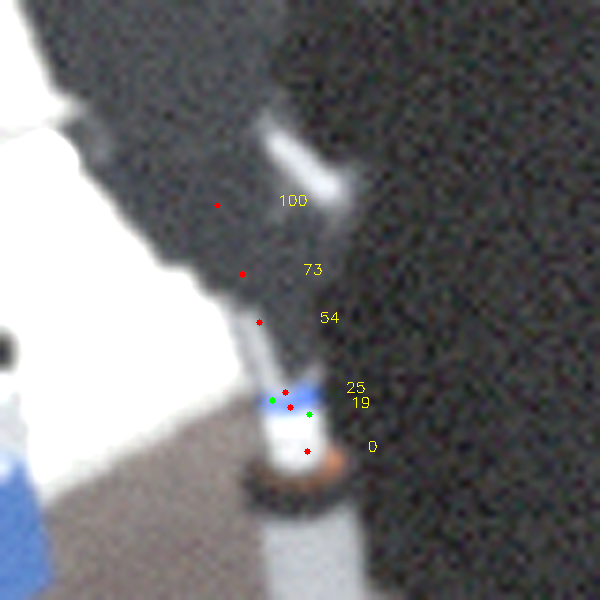

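The fingers shut on nothing. In the picture the real fingertips end about 26 mm behind the reported TCP, just above the cap. I'll open, go down in steps and check visually.

```bash
python3 - <<'E'
from h import *
st()
plan(([501.5,100,86],Rt(12),2))
E
```

```text
t 5.225 p [502.01  99.72 101.86] tilt 12.1 side -0.1 yaw -0.02 F [-1.19  0.4  -0.94] grip 0.001
dr [-0.01, 0.01, 0.0] d [0.038, 0.003, 0.154]
dr [-0.01, 0.01, 0.0] d [0.038, 0.003, 0.154]
-> [501.5 100.   86. ]
```

{"name": "servo_tool", "arguments": {
  "motion": [
    {"dr": [0,0,0],"delta_pos": [0,0,0],"hand": 0.5},
    {"dr": [0,0,0],"delta_pos": [0,0,0],"hand": 0.5},
    {"dr": [0,0,0],"delta_pos": [0,0,0],"hand": 0.5},
    {"dr": [0,0,0],"delta_pos": [0.04,0,0.15],"hand": 0.5},
    {"dr": [0,0,0],"delta_pos": [0.04,0,0.15],"hand": 0.5},
    {"dr": [0,0,0],"delta_pos": [0,0,0],"hand": 0.5}
  ]
}}

```text
time_s: 5.98
eef_pos: [500.9, 99.7, 84.9]
ee_rot: [0.105, 0.0, 0.994, -0.001]
force: [0.4, -0.4, 0.1]
grip_width: 0.505
```

```bash
cat >> h.py <<'E'
def look(fn,box=(140,130,80,80),cam='scene',alpha=2.5,marks=()):
    p,d=snap(cam); u0,v0,wd,ht=box; f=600/max(wd,ht)
    x=cv2.convertScaleAbs(cv2.resize(p[v0:v0+ht,u0:u0+wd][:,:,::-1],None,fx=f,fy=f,interpolation=2),alpha=alpha)
    for m in marks:
        u=(proj(cam,m)-[u0,v0]+.5)*f; cv2.circle(x,tuple(int(a) for a in u),3,(0,0,255),-1)
    cv2.imwrite('pics/'+fn,x)
E
python3 - <<'E'
from h import *
st()
p0,R,_=cur()
look('g7.png',marks=[p0-R[:,2]*b for b in(0,25,54)])
E
```

```text
t 5.975 p [500.89  99.71  84.86] tilt 12.06 side -0.1 yaw -0.02 F [ 0.41 -0.4   0.13] grip 0.505
```

View pics/g7.png

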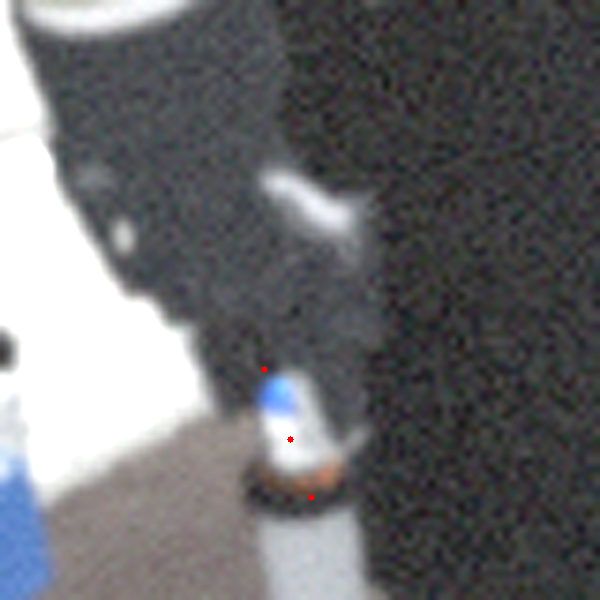

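{"name": "servo_tool", "arguments": {
  "motion": [
    {"dr": [0,0,0],"delta_pos": [0.02,0,0.1],"hand": 0.5},
    {"dr": [0,0,0],"delta_pos": [0,0,0],"hand": 0.4},
    {"dr": [0,0,0],"delta_pos": [0,0,0],"hand": 0.3},
    {"dr": [0,0,0],"delta_pos": [0,0,0],"hand": 0.1},
    {"dr": [0,0,0],"delta_pos": [0,0,0],"hand": 0},
    {"dr": [0,0,0],"delta_pos": [0,0,0],"hand": 0}
  ],
  "squeeze": 45
}}

```text
time_s: 6.78
eef_pos: [501.3, 99.7, 80.0]
ee_rot: [0.106, 0.0, 0.994, -0.001]
force: [0.6, 1.0, -0.9]
grip_width: 0.19
```

```bash
python3 - <<'E'
from h import *
st()
p0,R,_=cur()
look('g8.png',marks=[p0-R[:,2]*b for b in(0,25,54)])
E
```

```text
t 6.775 p [501.33  99.71  80.03] tilt 12.12 side -0.1 yaw -0.02 F [ 0.64  0.99 -0.89] grip 0.19
```

View pics/g8.png

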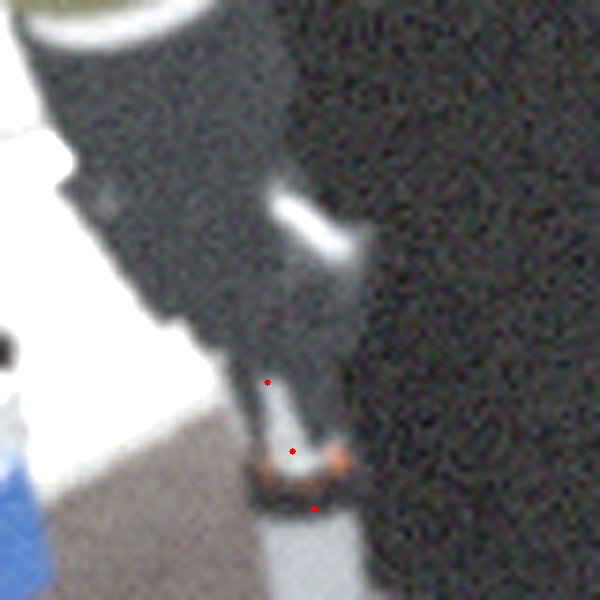

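```bash
python3 - <<'E'
from h import *
plan(([501.3,99.7,200],Rt(12),5))
E
```

```text
dr [-0.0, 0.0, 0.0] d [-0.1, -0.001, -0.469]
dr [-0.0, 0.0, 0.0] d [-0.101, -0.001, -0.469]
dr [-0.0, 0.0, 0.0] d [-0.1, -0.001, -0.469]
dr [-0.0, 0.0, 0.0] d [-0.101, -0.001, -0.469]
dr [-0.0, 0.0, 0.0] d [-0.1, -0.001, -0.469]
-> [501.3  99.7 200. ]
```

{"name": "servo_tool", "arguments": {
  "motion": [
    {"dr": [0,0,0],"delta_pos": [-0.04,0,-0.2],"hand": 0},
    {"dr": [0,0,0],"delta_pos": [-0.06,0,-0.3],"hand": 0},
    {"dr": [0,0,0],"delta_pos": [-0.1,0,-0.47],"hand": 0},
    {"dr": [0,0,0],"delta_pos": [-0.1,0,-0.47],"hand": 0},
    {"dr": [0,0,0],"delta_pos": [-0.1,0,-0.47],"hand": 0},
    {"dr": [0,0,0],"delta_pos": [-0.1,0,-0.47],"hand": 0},
    {"dr": [0,0,0],"delta_pos": [0,0,0],"hand": 0}
  ]
}}

```text
time_s: 7.7
eef_pos: [500.6, 100.0, 209.3]
ee_rot: [0.107, 0.0, 0.994, -0.001]
force: [-0.4, 0.6, -1.9]
grip_width: 0.191
```

```bash
python3 - <<'E'
from h import *
st()
look('g9.png',box=(140,80,130,130))
look('g9t.png',box=(110,170,80,80),cam='top')
plan(([486.2,-166.6,205],Rt(12,0),8))
E
```

```text
t 7.7 p [500.61  99.97 209.29] tilt 12.26 side -0.11 yaw -0.02 F [-0.43  0.64 -1.92] grip 0.191
dr [-0.0, 0.0, 0.0] d [0.034, -0.666, -0.001]
dr [-0.0, 0.0, 0.0] d [0.033, -0.667, -0.001]
dr [-0.0, 0.0, 0.0] d [0.034, -0.666, -0.001]
dr [-0.0, 0.0, 0.0] d [0.034, -0.667, -0.001]
dr [-0.0, 0.0, 0.0] d [0.033, -0.666, -0.002]
dr [-0.0, 0.0, 0.0] d [0.034, -0.667, -0.001]
dr [-0.0, 0.0, 0.0] d [0.034, -0.666, -0.001]
dr [-0.0, 0.0, 0.0] d [0.034, -0.666, -0.001]
-> [ 486.2 -166.6  205. ]
```

View pics/g9.png

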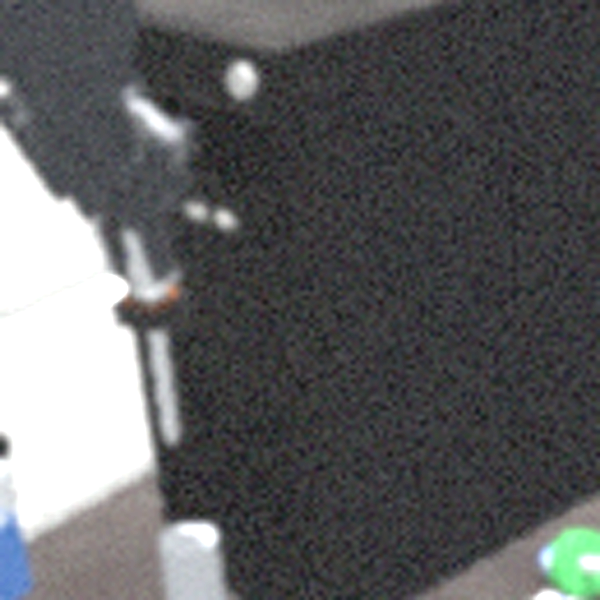

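{"name": "servo_tool", "arguments": {
  "motion": [
    {"dr": [0,0,0],"delta_pos": [0.01,-0.5,0],"hand": 0},
    {"dr": [0,0,0],"delta_pos": [0.02,-0.67,0],"hand": 0},
    {"dr": [0,0,0],"delta_pos": [0.02,-0.67,0],"hand": 0},
    {"dr": [0,0,0],"delta_pos": [0.02,-0.67,0],"hand": 0},
    {"dr": [0,0,0],"delta_pos": [0.02,-0.67,0],"hand": 0},
    {"dr": [0,0,0],"delta_pos": [0.02,-0.67,0],"hand": 0},
    {"dr": [0,0,0],"delta_pos": [0.02,-0.67,0],"hand": 0},
    {"dr": [0,0,0],"delta_pos": [0.02,-0.4,0],"hand": 0},
    {"dr": [0,0,0],"delta_pos": [0,-0.2,0],"hand": 0},
    {"dr": [0,0,0],"delta_pos": [0,0,0],"hand": 0}
  ]
}}

```text
time_s: 9.05
eef_pos: [486.7, -161.8, 192.7]
ee_rot: [0.095, 0.0, 0.995, 0.003]
force: [-1.0, 0.1, -0.3]
grip_width: 0.183
```

```bash
python3 - <<'E'
from h import *
st()
look('h1.png',box=(190,110,130,130),alpha=1)
look('h1t.png',box=(225,180,80,80),cam='top',alpha=1)
plan(([493.1,-166.9,172],Rt(12,0),3))
E
```

```text
t 9.05 p [ 486.69 -161.8   192.66] tilt 10.9 side 0.38 yaw 0.0 F [-0.96  0.13 -0.28] grip 0.183
dr [0.01, -0.04, -0.0] d [-0.015, -0.04, 0.145]
dr [0.01, -0.04, -0.0] d [-0.014, -0.039, 0.145]
dr [0.01, -0.04, -0.0] d [-0.013, -0.039, 0.145]
-> [ 493.1 -166.9  172. ]
```

View pics/h1.png

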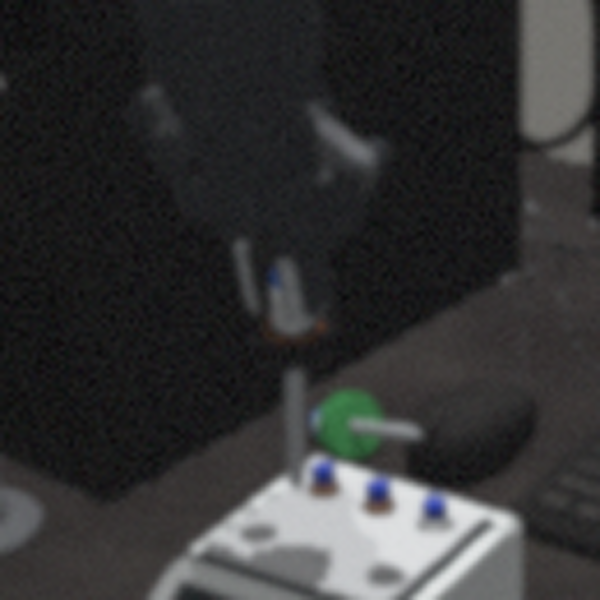

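View pics/h1t.png

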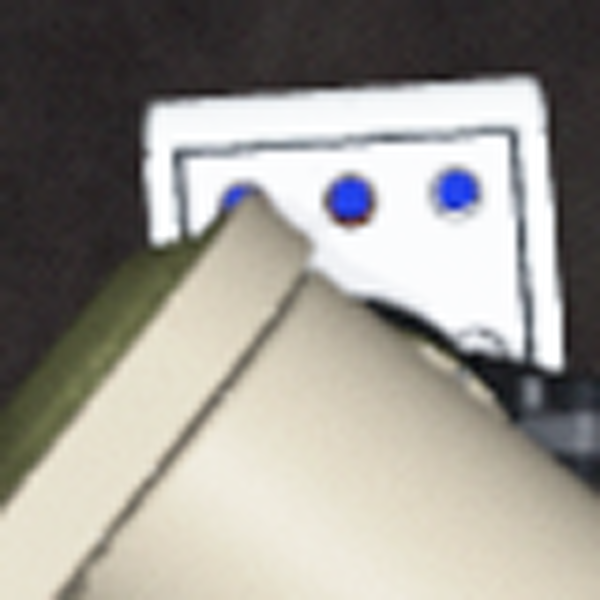

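{"name": "servo_tool", "arguments": {
  "motion": [
    {"dr": [0,-0.06,0],"delta_pos": [-0.04,-0.04,0.14],"hand": 0},
    {"dr": [0.02,-0.06,0],"delta_pos": [-0.04,-0.04,0.14],"hand": 0},
    {"dr": [0.02,0,0],"delta_pos": [-0.02,-0.02,0.14],"hand": 0},
    {"dr": [0,0,0],"delta_pos": [0,0,0],"hand": 0}
  ]
}}

```text
time_s: 9.65
eef_pos: [496.6, -164.6, 171.6]
ee_rot: [0.106, -0.001, 0.994, -0.0]
force: [-0.8, -0.7, -0.9]
grip_width: 0.191
```

```bash
python3 - <<'E'
from h import *
st()
p0,R,_=cur()
pr=p0+[-3.8,0.3,-67]
print('expected tip',pr)
look('h2.png',box=(220,160,70,80),alpha=1,marks=[[489.3,-166.6,88],pr])
print(proj('scene',pr),proj('scene',[489.3,-166.6,88]),proj('scene',pr+[0,0,50]))
plan(([493.1,-166.9,172],Rt(12.1,0),1))
E
```

```text
t 9.65 p [ 496.59 -164.56  171.58] tilt 12.17 side 0.0 yaw 0.1 F [-0.8  -0.74 -0.93] grip 0.191
expected tip [ 492.78597011 -164.25900155  104.57851355]
[258.69896345 222.53179781] [258.84525667 229.88447356] [257.65017922 202.80608012]
dr [-0.0, 0.01, 0.01] d [0.069, -0.045, -0.016]
-> [ 493.1 -166.9  172. ]
```

View pics/h2.png

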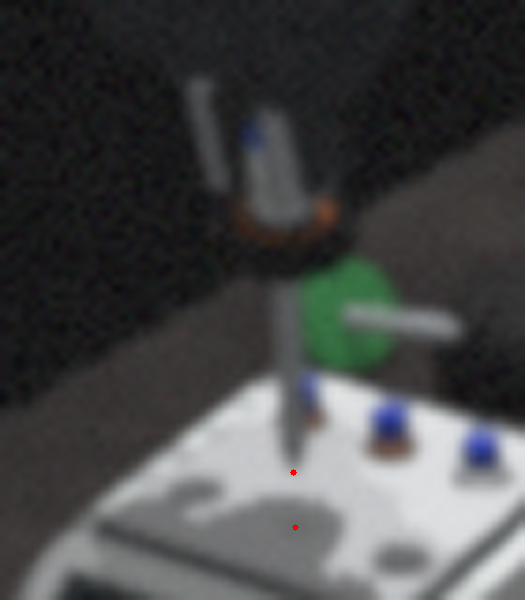

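{"name": "servo_tool", "arguments": {
  "motion": [
    {"dr": [0,0,0],"delta_pos": [0.065,-0.045,0.05],"hand": 0},
    {"dr": [0,0,0],"delta_pos": [0.02,0,0.09],"hand": 0},
    {"dr": [0,0,0],"delta_pos": [0,0,0],"hand": 0}
  ]
}}

```text
time_s: 10.07
eef_pos: [493.8, -167.2, 164.0]
ee_rot: [0.106, -0.001, 0.994, -0.0]
force: [0.5, 0.4, -1.3]
grip_width: 0.186
```

```bash
python3 - <<'E'
from h import *
st()
p0,R,_=cur()
pr=p0+[-3.8,0.3,-67]
print('expected tip',pr)
look('h3.png',box=(230,195,50,50),alpha=1.3,marks=[[489.3,-166.6,88],pr])
p=np.load('scene_p.npy').sum(2)/3
np.set_printoptions(linewidth=250)
print(proj('scene',pr),proj('scene',[489.3,-166.6,88]))
print(p[205:236,248:272].round(0).astype(int))
plan(([493.1,-166.9,158],Rt(12.1,0),1))
E
```

```text
t 10.075 p [ 493.82 -167.17  163.96] tilt 12.22 side -0.03 yaw 0.1 F [ 0.46  0.42 -1.28] grip 0.186
expected tip [ 490.01932696 -166.87389186   96.96471716]
[258.96627788 226.3644188 ] [258.84525667 229.88447356]
[[ 57  53  55  54  52  48  50  56  64  81  89  86  76  73  74  75  77  74  70  66  72  76  78  73]
 [ 52  54  53  51  52  54  49  56  64  78  86  84  77  67  70  76  78  75  68  66  66  71  72  64]
 [ 56  55  53  52  53  49  53  52  67  79  86  85  78  66  65  75  76  73  67  63  61  63  59  51]
 [ 53  54  54  52  52  53  52  58  66  79  88  89  84  73  67  72  70  69  66  61  57  53  51  46]
 [ 55  55  54  53  56  57  63  74  84  88  89  95  97  97  95 102  93  79  69  59  50  49  48  52]
 [ 57  55  55  57  68  85 103 119 124 108  94  94 102 116 140 155 153 136 117  93  71  57  54  56]
 [ 57  56  63  77 108 141 163 174 165 132 100  92  96 117 159 196 206 201 181 159 138 114  92  71]
 [ 56  61  82 114 158 190 205 210 191 148 105  91  88 103 153 208 221 222 217 211 200 179 146 113]
 [ 71  93 128 165 189 205 215 217 201 152 108  89  83  92 140 194 219 223 224 222 218 207 178 1
[... 1554 characters left out ...]
 133 158 187 198 197 201 200 198]
 [144 128 121 118 116 116 115 117 115 112 111 107 110 112 115 115 121 149 183 197 200 200 200 200]
 [120 119 118 116 115 116 117 116 116 113 113 112 111 115 117 117 122 146 178 198 199 196 193 189]
 [113 112 116 116 116 117 116 116 115 115 116 116 114 113 115 119 122 147 182 198 199 191 179 161]
 [105 109 110 113 113 118 116 116 116 118 115 117 118 117 114 119 130 158 185 197 194 180 157 135]
 [ 88  94  97 103 110 111 114 117 116 116 118 114 117 118 117 128 150 176 193 199 191 168 137 114]
 [ 71  75  76  86  94  99 104 109 112 112 113 115 117 117 118 136 169 187 196 198 190 166 135 121]]
dr [-0.0, 0.01, 0.01] d [0.043, 0.007, 0.118]
-> [ 493.1 -166.9  158. ]
```

View pics/h3.png

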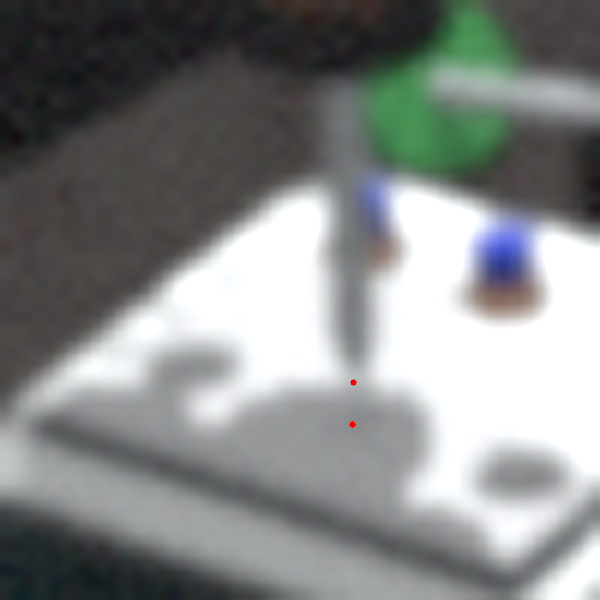

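{"name": "servo_tool", "arguments": {
  "motion": [
    {"dr": [0,0.01,0.01],"delta_pos": [0.04,0.005,0.1],"hand": 0},
    {"dr": [0,0,0],"delta_pos": [0.013,0,0.06],"hand": 0},
    {"dr": [0,0,0],"delta_pos": [0,0,0],"hand": 0}
  ]
}}

```text
time_s: 10.5
eef_pos: [493.0, -167.0, 155.3]
ee_rot: [0.106, 0.0, 0.994, -0.0]
force: [-0.1, -0.1, -0.1]
grip_width: 0.19
```

```bash
python3 - <<'E'
from h import *
st()
plan(([493.1,-166.9,148],Rt(12.1,0),2))
E
```

```text
t 10.5 p [ 493.03 -166.97  155.29] tilt 12.14 side -0.05 yaw -0.01 F [-0.07 -0.11 -0.13] grip 0.19
dr [-0.0, 0.0, 0.0] d [0.015, 0.001, 0.071]
dr [-0.0, 0.0, 0.0] d [0.014, 0.0, 0.072]
-> [ 493.1 -166.9  148. ]
```

{"name": "servo_tool", "arguments": {
  "motion": [
    {"dr": [0,0,0],"delta_pos": [0.01,0,0.05],"hand": 0},
    {"dr": [0,0,0],"delta_pos": [0.005,0,0.025],"hand": 0}
  ]
}}

```text
time_s: 10.75
eef_pos: [493.2, -167.0, 151.4]
ee_rot: [0.106, -0.0, 0.994, -0.001]
force: [0.5, 0.9, -1.7]
grip_width: 0.19
```

```bash
python3 - <<'E'
from h import *
st()
look('h4.png',box=(230,195,50,50),alpha=1.3)
E
```

```text
t 10.75 p [ 493.17 -167.02  151.37] tilt 12.16 side -0.06 yaw -0.01 F [ 0.54  0.94 -1.75] grip 0.19
```

View pics/h4.png

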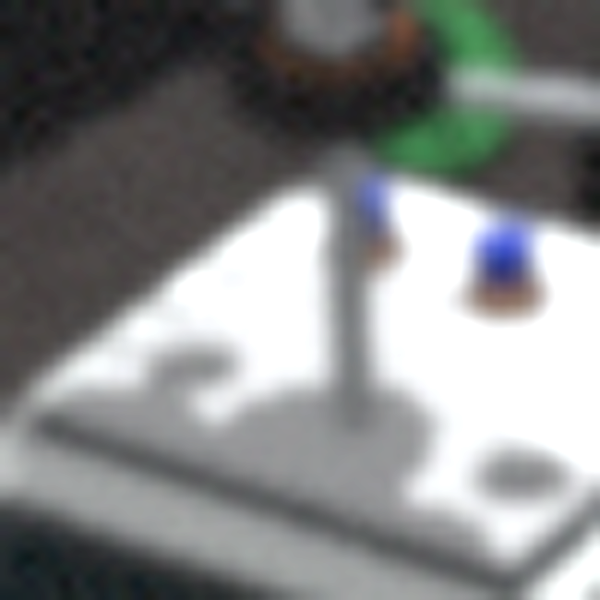

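{"name": "servo_tool", "arguments": {
  "motion": [
    {"dr": [0,0,0],"delta_pos": [0.009,0,0.04],"hand": 0},
    {"dr": [0,0,0],"delta_pos": [0.009,0,0.04],"hand": 0},
    {"dr": [0,0,0],"delta_pos": [0,0,0],"hand": 0}
  ]
}}

```text
time_s: 11.18
eef_pos: [493.1, -167.0, 146.9]
ee_rot: [0.106, -0.0, 0.994, -0.0]
force: [-1.2, 1.1, -0.5]
grip_width: 0.188
```

```bash
python3 - <<'E'
from h import *
st()
print(ctrl.sense()['wrist_torque'])
E
```

```text
t 11.175 p [ 493.11 -167.02  146.9 ] tilt 12.15 side -0.06 yaw -0.0 F [-1.18  1.14 -0.5 ] grip 0.188
[-0.02513664  0.14803471 -0.0018551 ]
```

{"name": "servo_tool", "arguments": {
  "motion": [
    {"dr": [0,0,0],"delta_pos": [0.011,0,0.05],"hand": 0},
    {"dr": [0,0,0],"delta_pos": [0.011,0,0.05],"hand": 0},
    {"dr": [0,0,0],"delta_pos": [0,0,0],"hand": 0}
  ]
}}

```text
time_s: 11.55
eef_pos: [493.1, -167.0, 141.4]
ee_rot: [0.106, -0.0, 0.994, -0.0]
force: [-0.3, -0.3, -1.0]
grip_width: 0.195
```

```bash
python3 - <<'E'
from h import *
st()
print(ctrl.sense()['wrist_torque'])
look('h5.png',box=(220,160,80,80),alpha=1.3)
E
```

```text
t 11.55 p [ 493.08 -166.99  141.39] tilt 12.15 side -0.05 yaw -0.0 F [-0.35 -0.32 -0.96] grip 0.195
[-0.01544763  0.10737314  0.00893937]
```

View pics/h5.png

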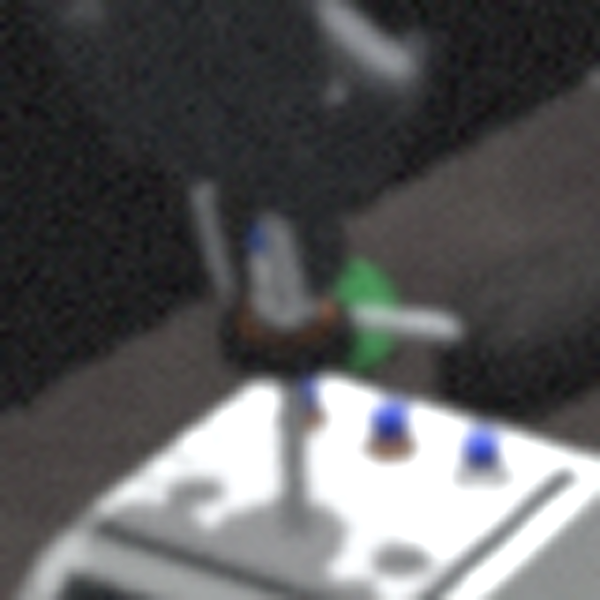

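{"name": "servo_tool", "arguments": {
  "motion": [
    {"dr": [0,0,0],"delta_pos": [0.011,0,0.05],"hand": 0},
    {"dr": [0,0,0],"delta_pos": [0.011,0,0.05],"hand": 0},
    {"dr": [0,0,0],"delta_pos": [0.011,0,0.05],"hand": 0},
    {"dr": [0,0,0],"delta_pos": [0.011,0,0.05],"hand": 0},
    {"dr": [0,0,0],"delta_pos": [0,0,0],"hand": 0}
  ]
}}

```text
time_s: 12.22
eef_pos: [493.1, -167.0, 130.5]
ee_rot: [0.106, -0.0, 0.994, -0.001]
force: [0.5, -0.2, -0.4]
grip_width: 0.185
```

```bash
python3 - <<'E'
from h import *
st()
print(ctrl.sense()['wrist_torque'])
E
```

```text
t 12.225 p [ 493.08 -167.04  130.52] tilt 12.16 side -0.06 yaw -0.0 F [ 0.48 -0.15 -0.4 ] grip 0.185
[ 0.02508042  0.20602567 -0.00462497]
```

Now into the leaf, slower.

{"name": "servo_tool", "arguments": {
  "motion": [
    {"dr": [0,0,0],"delta_pos": [0.008,0,0.04],"hand": 0},
    {"dr": [0,0,0],"delta_pos": [0.008,0,0.04],"hand": 0},
    {"dr": [0,0,0],"delta_pos": [0.008,0,0.04],"hand": 0}
  ]
}}

```text
time_s: 12.6
eef_pos: [493.5, -167.2, 124.8]
ee_rot: [0.106, -0.0, 0.994, -0.001]
force: [-1.6, 0.4, 4.2]
grip_width: 0.189
```

```bash
python3 - <<'E'
from h import *
st()
print(ctrl.sense()['wrist_torque'])
E
```

```text
t 12.6 p [ 493.53 -167.23  124.76] tilt 12.22 side -0.09 yaw -0.0 F [-1.61  0.36  4.19] grip 0.189
[0.17877731 0.17541248 0.0456762 ]
```

{"name": "servo_tool", "arguments": {
  "motion": [
    {"dr": [0,0,0],"delta_pos": [0.01,0,0.045],"hand": 0},
    {"dr": [0,0,0],"delta_pos": [0.01,0,0.045],"hand": 0},
    {"dr": [0,0,0],"delta_pos": [0.01,0,0.045],"hand": 0},
    {"dr": [0,0,0],"delta_pos": [0.01,0,0.045],"hand": 0},
    {"dr": [0,0,0],"delta_pos": [0.01,0,0.045],"hand": 0}
  ]
}}

```text
time_s: 13.22
eef_pos: [493.5, -167.2, 112.7]
ee_rot: [0.107, -0.0, 0.994, -0.001]
force: [-1.0, 1.0, 1.5]
grip_width: 0.185
```

```bash
python3 - <<'E'
from h import *
st()
print(ctrl.sense()['wrist_torque'])
E
```

```text
t 13.225 p [ 493.52 -167.18  112.73] tilt 12.24 side -0.1 yaw 0.0 F [-1.01  1.04  1.53] grip 0.185
[ 0.18000365  0.28149357 -0.00219608]
```

{"name": "servo_tool", "arguments": {
  "motion": [
    {"dr": [0,0,0],"delta_pos": [0.007,0,0.035],"hand": 0},
    {"dr": [0,0,0],"delta_pos": [0.007,0,0.035],"hand": 0}
  ]
}}

```text
time_s: 13.48
eef_pos: [493.5, -167.2, 108.8]
ee_rot: [0.106, -0.0, 0.994, -0.001]
force: [-2.1, 0.5, 2.3]
grip_width: 0.187
```

```bash
python3 - <<'E'
from h import *
st()
look('h6.png',box=(220,160,80,80),alpha=1.3)
E
```

```text
t 13.475 p [ 493.51 -167.17  108.8 ] tilt 12.23 side -0.09 yaw 0.01 F [-2.11  0.48  2.32] grip 0.187
```

View pics/h6.png

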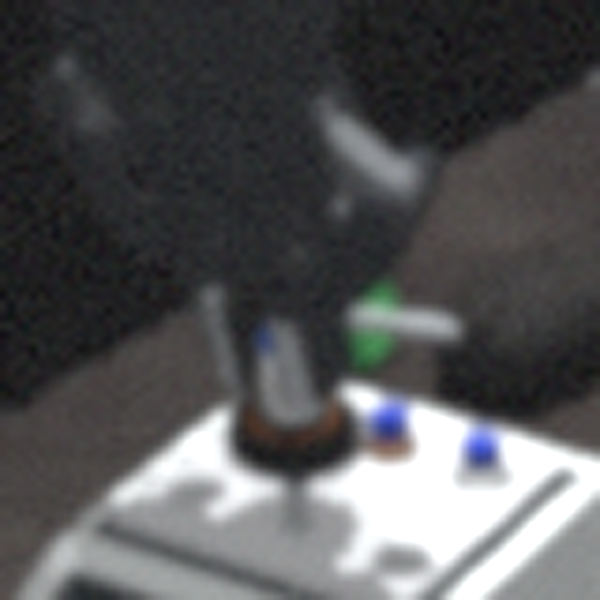

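{"name": "servo_tool", "arguments": {
  "motion": [
    {"dr": [0,0,0],"delta_pos": [0.005,0,0.023],"hand": 0},
    {"dr": [0,0,0],"delta_pos": [0.005,0,0.023],"hand": 0}
  ]
}}

```text
time_s: 13.78
eef_pos: [493.4, -167.1, 106.1]
ee_rot: [0.106, -0.0, 0.994, -0.001]
force: [-1.5, -0.1, 2.8]
grip_width: 0.189
```

{"name": "servo_tool", "arguments": {
  "motion": [
    {"dr": [0,0,0],"delta_pos": [0.005,0,0.023],"hand": 0},
    {"dr": [0,0,0],"delta_pos": [0.005,0,0.023],"hand": 0}
  ]
}}

```text
time_s: 14.02
eef_pos: [493.4, -167.2, 103.6]
ee_rot: [0.106, -0.0, 0.994, -0.001]
force: [-1.3, 0.5, 2.2]
grip_width: 0.189
```

{"name": "servo_tool", "arguments": {
  "motion": [
    {"dr": [0,0,0],"delta_pos": [0.004,0,0.02],"hand": 0},
    {"dr": [0,0,0],"delta_pos": [0.004,0,0.02],"hand": 0}
  ]
}}

```text
time_s: 14.28
eef_pos: [493.5, -167.1, 101.4]
ee_rot: [0.106, -0.0, 0.994, -0.001]
force: [-2.4, 1.3, 3.0]
grip_width: 0.192
```

```bash
python3 -c "
from h import *
st();print(ctrl.sense()['wrist_torque'])"
```

```text
t 14.275 p [ 493.45 -167.12  101.44] tilt 12.21 side -0.08 yaw 0.01 F [-2.41  1.3   2.96] grip 0.192
[0.14864578 0.30435008 0.04079789]
```

{"name": "servo_tool", "arguments": {
  "motion": [
    {"dr": [0,0,0],"delta_pos": [0.004,0,0.02],"hand": 0}
  ]
}}

```text
time_s: 14.4
eef_pos: [493.8, -167.3, 100.8]
ee_rot: [0.107, -0.0, 0.994, -0.001]
force: [-1.9, 2.1, 8.9]
grip_width: 0.19
```

```bash
python3 -c "
from h import *
st();print(ctrl.sense()['wrist_torque'])"
```

```text
t 14.4 p [ 493.79 -167.27  100.78] tilt 12.27 side -0.11 yaw -0.0 F [-1.9   2.15  8.91] grip 0.19
[0.30812442 0.14481189 0.036128  ]
```

{"name": "servo_tool", "arguments": {
  "motion": [
    {"dr": [0,0,0],"delta_pos": [0.002,0,0.008],"hand": 0}
  ]
}}

```text
time_s: 14.52
eef_pos: [494.0, -167.4, 100.8]
ee_rot: [0.107, -0.0, 0.994, -0.001]
force: [-2.9, 1.7, 7.1]
grip_width: 0.187
```

{"name": "servo_tool", "arguments": {
  "motion": [
    {"dr": [0,0,0],"delta_pos": [0.005,0,0.022],"hand": 0}
  ]
}}

```text
time_s: 14.65
eef_pos: [494.6, -167.6, 100.6]
ee_rot: [0.108, -0.0, 0.994, -0.001]
force: [-2.2, 2.5, 13.7]
grip_width: 0.188
```

```bash
python3 -c "
from h import *
st();print(ctrl.sense()['wrist_torque'])
look('h7.png',box=(220,160,80,80),alpha=1.3)"
```

```text
t 14.65 p [ 494.63 -167.55  100.56] tilt 12.42 side -0.16 yaw -0.01 F [-2.19  2.47 13.66] grip 0.188
[0.56780389 0.27094119 0.15203967]
```

View pics/h7.png

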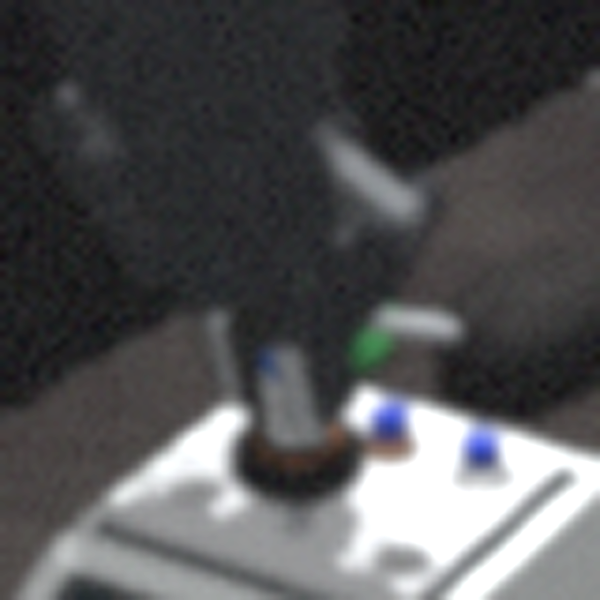

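{"name": "servo_tool", "arguments": {
  "motion": [
    {"dr": [0,0,0],"delta_pos": [0,0,0],"hand": 0.25},
    {"dr": [0,0,0],"delta_pos": [0,0,0],"hand": 0.4},
    {"dr": [0,0,0],"delta_pos": [0,0,0],"hand": 0.4}
  ]
}}

```text
time_s: 15.08
eef_pos: [494.7, -167.7, 100.1]
ee_rot: [0.108, -0.0, 0.994, -0.002]
force: [0.2, -0.6, 0.5]
grip_width: 0.403
```

```bash
python3 -c "
from h import *
st()
look('i1.png',box=(220,160,80,80),alpha=1.3)
plan(([490,-166.6,155],Rt(0,5),5))"
```

```text
t 15.075 p [ 494.68 -167.66  100.14] tilt 12.42 side -0.18 yaw -0.02 F [ 0.18 -0.64  0.5 ] grip 0.403
dr [-0.01, 0.25, -0.1] d [-0.029, 0.003, -0.218]
dr [-0.01, 0.25, -0.1] d [-0.02, 0.004, -0.22]
dr [-0.01, 0.25, -0.1] d [-0.009, 0.004, -0.22]
dr [-0.01, 0.25, -0.1] d [-0.001, 0.003, -0.22]
dr [-0.01, 0.25, -0.1] d [0.009, 0.005, -0.221]
-> [ 490.  -166.6  155. ]
```

View pics/i1.png

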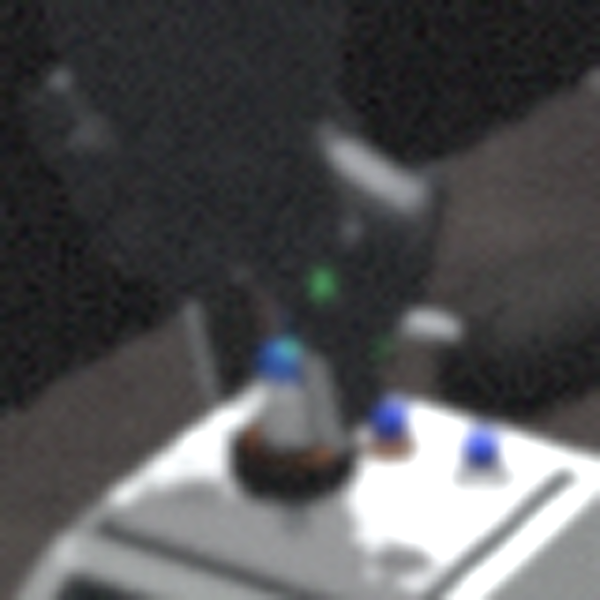

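```bash
python3 -c "
from h import *
plan(([489.3,-167.0,106],Rt(0,0),5))"
```

```text
dr [-0.0, 0.25, -0.0] d [0.016, 0.002, -0.028]
dr [-0.0, 0.25, -0.0] d [0.017, 0.003, -0.027]
dr [-0.0, 0.25, -0.0] d [0.018, 0.002, -0.026]
dr [-0.0, 0.25, -0.0] d [0.019, 0.003, -0.025]
dr [-0.0, 0.25, -0.0] d [0.021, 0.002, -0.024]
-> [ 489.3 -167.   106. ]
```

{"name": "servo_tool", "arguments": {
  "motion": [
    {"dr": [0,0.25,0],"delta_pos": [0.016,0,-0.03],"hand": 0.4},
    {"dr": [0,0.25,0],"delta_pos": [0.017,0,-0.03],"hand": 0.4},
    {"dr": [0,0.25,0],"delta_pos": [0.018,0,-0.025],"hand": 0.4},
    {"dr": [0,0.25,0],"delta_pos": [0.019,0,-0.025],"hand": 0.4},
    {"dr": [0,0.23,0],"delta_pos": [0.02,0,-0.025],"hand": 0.4},
    {"dr": [0,0,0],"delta_pos": [0,0,0],"hand": 0.4}
  ]
}}

```text
time_s: 15.88
eef_pos: [488.8, -167.7, 105.5]
ee_rot: [-0.003, 0.0, 1.0, -0.001]
force: [0.2, -0.7, -0.3]
grip_width: 0.4
```

```bash
python3 -c "
from h import *
st()
look('i2.png',box=(220,160,80,80),alpha=1.6)
look('i2t.png',box=(235,180,80,80),cam='top',alpha=1)
plan(([489.3,-167.0,106],Rt(0,0),1))"
```

```text
t 15.875 p [ 488.75 -167.68  105.52] tilt -0.33 side -0.15 yaw -0.06 F [ 0.25 -0.71 -0.29] grip 0.4
dr [-0.01, -0.03, -0.01] d [-0.019, 0.012, -0.011]
-> [ 489.3 -167.   106. ]
```

View pics/i2.png

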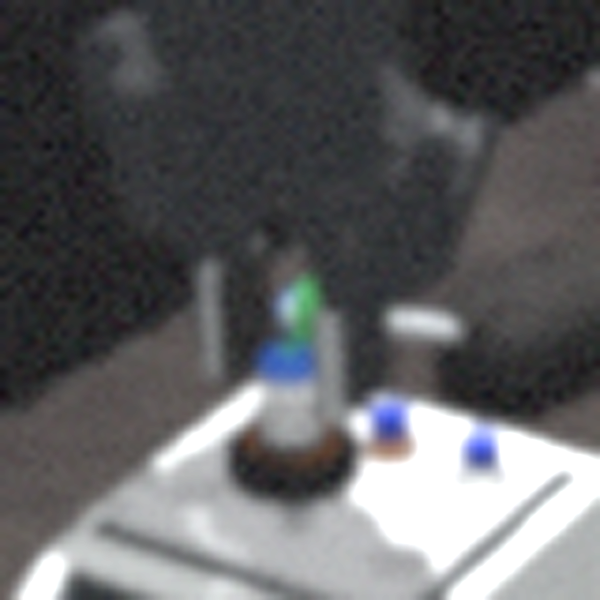

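{"name": "servo_tool", "arguments": {
  "motion": [
    {"dr": [0,-0.03,0],"delta_pos": [-0.012,0.012,0.04],"hand": 0.29},
    {"dr": [0,0,0],"delta_pos": [0,0,0.06],"hand": 0.29},
    {"dr": [0,0,0],"delta_pos": [0,0,0.06],"hand": 0.29}
  ]
}}

```text
time_s: 16.35
eef_pos: [488.6, -167.0, 97.0]
ee_rot: [0.0, 0.001, 1.0, -0.001]
force: [0.6, -0.1, -1.1]
grip_width: 0.292
```

```bash
python3 -c "
from h import *
st()
look('i3.png',box=(220,160,80,80),alpha=1.6)"
```

```text
t 16.35 p [ 488.6  -166.99   96.97] tilt 0.05 side -0.13 yaw -0.1 F [ 0.55 -0.12 -1.06] grip 0.292
```

View pics/i3.png

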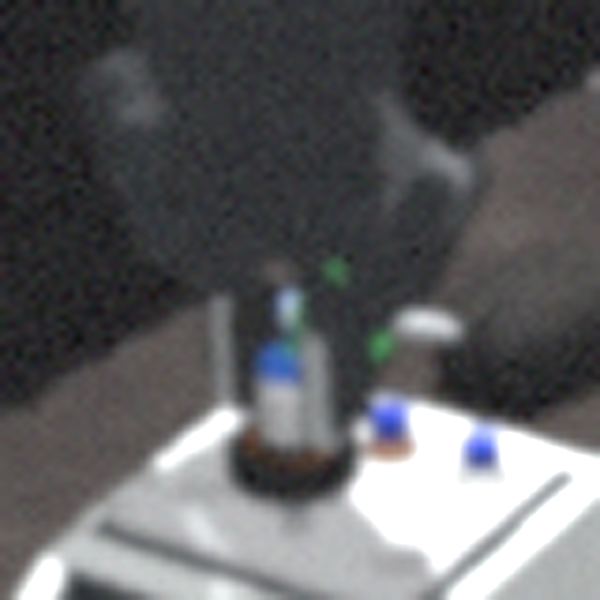

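{"name": "servo_tool", "arguments": {
  "motion": [
    {"dr": [0,0,0],"delta_pos": [0,0,0.05],"hand": 0.29},
    {"dr": [0,0,0],"delta_pos": [0,0,0.04],"hand": 0.29}
  ]
}}

```text
time_s: 16.65
eef_pos: [488.4, -166.9, 91.7]
ee_rot: [0.0, 0.001, 1.0, -0.001]
force: [0.6, -0.1, -0.5]
grip_width: 0.29
```

{"name": "servo_tool", "arguments": {
  "motion": [
    {"dr": [0,0,0],"delta_pos": [0,0,0.04],"hand": 0.29},
    {"dr": [0,0,0],"delta_pos": [0,0,0.04],"hand": 0.29}
  ]
}}

```text
time_s: 16.9
eef_pos: [488.6, -167.0, 87.9]
ee_rot: [0.001, 0.001, 1.0, -0.001]
force: [-1.2, 1.4, 3.4]
grip_width: 0.289
```

```bash
python3 -c "
from h import *
st()
look('i4.png',box=(220,160,80,80),alpha=1.6)"
```

```text
t 16.9 p [ 488.65 -166.96   87.9 ] tilt 0.06 side -0.12 yaw -0.11 F [-1.23  1.37  3.42] grip 0.289
```

View pics/i4.png

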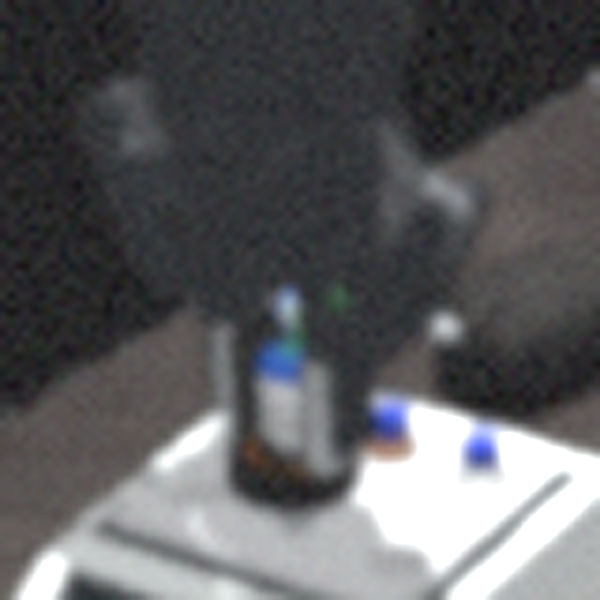

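{"name": "servo_tool", "arguments": {
  "motion": [
    {"dr": [0,0,0],"delta_pos": [0,0,0.04],"hand": 0.29},
    {"dr": [0,0,0],"delta_pos": [0,0,0.04],"hand": 0.29},
    {"dr": [0,0,0],"delta_pos": [0,0,0.04],"hand": 0.29},
    {"dr": [0,0,0],"delta_pos": [0,0,0.04],"hand": 0.29}
  ]
}}

```text
time_s: 17.45
eef_pos: [488.6, -166.8, 79.4]
ee_rot: [0.0, 0.001, 1.0, -0.001]
force: [-0.2, 0.5, 3.1]
grip_width: 0.291
```

```bash
python3 -c "
from h import *
st()
look('i5.png',box=(220,160,80,80),alpha=1.6)"
```

```text
t 17.45 p [ 488.6  -166.82   79.42] tilt 0.05 side -0.11 yaw -0.1 F [-0.17  0.47  3.13] grip 0.291
```

View pics/i5.png

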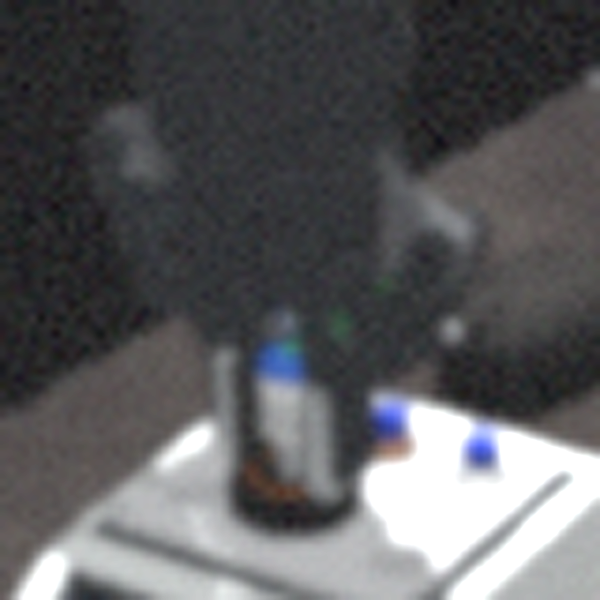

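Cap stays put (about row 360 in the crop) and the ring is sliding down. I continue.

{"name": "servo_tool", "arguments": {
  "motion": [
    {"dr": [0,0,0],"delta_pos": [0,0,0.03],"hand": 0.29},
    {"dr": [0,0,0],"delta_pos": [0,0,0.03],"hand": 0.29}
  ]
}}

```text
time_s: 17.75
eef_pos: [488.5, -166.8, 76.0]
ee_rot: [0.0, 0.001, 1.0, -0.001]
force: [-0.0, 0.1, 2.9]
grip_width: 0.289
```

{"name": "servo_tool", "arguments": {
  "motion": [
    {"dr": [0,0,0],"delta_pos": [0,0,0.025],"hand": 0.29}
  ]
}}

```text
time_s: 17.88
eef_pos: [488.5, -166.8, 74.7]
ee_rot: [0.0, 0.001, 1.0, -0.001]
force: [-1.3, 1.4, 3.0]
grip_width: 0.288
```

{"name": "servo_tool", "arguments": {
  "motion": [
    {"dr": [0,0,0],"delta_pos": [0,0,0.025],"hand": 0.29}
  ]
}}

```text
time_s: 18.0
eef_pos: [488.5, -166.8, 73.3]
ee_rot: [0.0, 0.001, 1.0, -0.001]
force: [-0.9, 0.8, 2.8]
grip_width: 0.29
```

{"name": "servo_tool", "arguments": {
  "motion": [
    {"dr": [0,0,0],"delta_pos": [0,0,0.02],"hand": 0.29}
  ]
}}

```text
time_s: 18.12
eef_pos: [488.5, -166.7, 72.5]
ee_rot: [0.0, 0.001, 1.0, -0.001]
force: [-1.8, 2.8, 12.1]
grip_width: 0.291
```

{"name": "servo_tool", "arguments": {
  "motion": [
    {"dr": [0,0,0],"delta_pos": [0,0,0.012],"hand": 0.29}
  ]
}}

```text
time_s: 18.25
eef_pos: [488.6, -166.6, 72.5]
ee_rot: [0.0, 0.001, 1.0, -0.001]
force: [-3.7, 2.5, 12.2]
grip_width: 0.289
```

```bash
python3 -c "
from h import *
st()"
```

```text
t 18.25 p [ 488.61 -166.59   72.47] tilt 0.05 side -0.08 yaw -0.1 F [-3.66  2.46 12.19] grip 0.289
```

{"name": "servo_tool", "arguments": {
  "motion": [
    {"dr": [0,0,0],"delta_pos": [0,0,0],"hand": 0.4},
    {"dr": [0,0,0],"delta_pos": [0,0,-0.05],"hand": 0.4},
    {"dr": [0,0,0],"delta_pos": [0,0,-0.2],"hand": 0.4},
    {"dr": [0,0,0],"delta_pos": [0,0,-0.5],"hand": 0.4},
    {"dr": [0,0,0],"delta_pos": [0,0,-0.7],"hand": 0.4},
    {"dr": [0,0,0],"delta_pos": [0,0,0],"hand": 0.4}
  ]
}}

```text
time_s: 19.0
eef_pos: [488.5, -166.8, 148.3]
ee_rot: [0.0, 0.001, 1.0, -0.001]
force: [0.0, 0.1, -0.2]
grip_width: 0.401
```

```bash
python3 -c "
from h import *
st()
look('i6.png',box=(210,160,90,90),alpha=1.3)
look('i6t.png',box=(235,180,80,80),cam='top',alpha=1)
w=world('scene',np.load('scene_d.npy'));p=np.load('scene_p.npy').astype(int)
m=(p[...,2]-p[...,0]>40)&(abs(w[...,0]-489)<25)&(abs(w[...,1]+167)<25)
print(w[m].round(1)[:60]); 
"
```

```text
t 19.0 p [ 488.55 -166.79  148.27] tilt 0.06 side -0.12 yaw -0.1 F [ 0.02  0.05 -0.18] grip 0.401
[[ 487.7 -163.6  148.8]
 [ 489.7 -164.6  148.2]
 [ 488.8 -168.3  149.9]
 [ 493.7 -166.8  147.1]
 [ 494.1 -169.3  147.7]
 [ 497.3 -169.4  146.3]
 [ 484.5 -163.3  147.8]
 [ 483.1 -167.4  149.8]
 [ 484.5 -169.   149.7]
 [ 486.  -170.6  149.5]
 [ 489.6 -170.3  147.7]
 [ 490.2 -172.6  148.2]
 [ 493.4 -172.6  146.7]
 [ 484.8 -160.   144. ]
 [ 480.9 -166.4  148. ]
 [ 482.  -168.2  148.1]
 [ 482.9 -170.3  148.4]
 [ 486.1 -170.3  146.9]
 [ 488.  -171.5  146.3]
 [ 490.7 -172.   145.3]
 [ 490.9 -174.7  146. ]
 [ 480.2 -164.   145. ]
 [ 481.5 -165.7  145. ]
 [ 480.1 -169.8  147.1]
 [ 479.5 -173.2  148.5]
 [ 484.3 -171.7  145.7]
 [ 485.9 -173.2  145.4]
 [ 484.1 -177.6  147.8]
 [ 490.6 -174.8  143.8]
 [ 480.4 -169.4  144.3]
 [ 482.6 -170.3  143.6]
 [ 481.3 -174.3  145.5]
 [ 484.9 -173.9  143.7]]
```

View pics/i6.png

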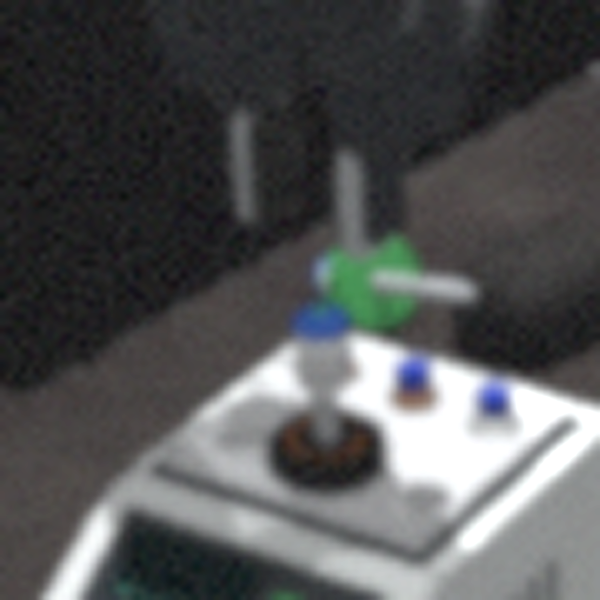

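The ring sits flat on the block. As an independent check that the probe is home, I'll press gently on the cap with shut fingers.

{"name": "servo_tool", "arguments": {
  "motion": [
    {"dr": [0,0,0],"delta_pos": [0,0,0],"hand": 0},
    {"dr": [0,0,0],"delta_pos": [-0.015,0,0],"hand": 0},
    {"dr": [0,0,0],"delta_pos": [0,0,0.1],"hand": 0},
    {"dr": [0,0,0],"delta_pos": [0,0,0.15],"hand": 0},
    {"dr": [0,0,0],"delta_pos": [0,0,0.12],"hand": 0},
    {"dr": [0,0,0],"delta_pos": [0,0,0],"hand": 0}
  ]
}}

```text
time_s: 19.85
eef_pos: [486.7, -165.3, 123.0]
ee_rot: [-0.004, 0.001, 1.0, 0.002]
force: [-0.3, 0.0, 0.3]
grip_width: 0.002
```

```bash
python3 -c "
from h import *
st()
look('j1.png',box=(210,160,90,90),alpha=1.3)
"
```

```text
t 19.85 p [ 486.73 -165.35  123.01] tilt -0.46 side 0.2 yaw -0.11 F [-0.31  0.05  0.26] grip 0.002
```

View pics/j1.png

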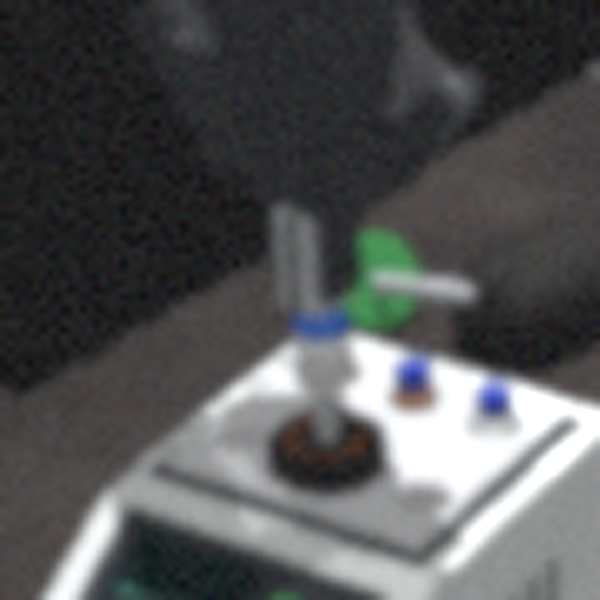

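Correct the drift (x +2.5, y −1.5 mm) and step down gently.

{"name": "servo_tool", "arguments": {
  "motion": [
    {"dr": [0.02,-0.04,0],"delta_pos": [-0.05,-0.03,0],"hand": 0},
    {"dr": [0,0,0],"delta_pos": [0,0,0.02],"hand": 0}
  ]
}}

```text
time_s: 20.15
eef_pos: [489.8, -167.2, 122.7]
ee_rot: [0.0, 0.001, 1.0, -0.001]
force: [-0.2, 0.5, 0.8]
grip_width: -0.002
```

{"name": "servo_tool", "arguments": {
  "motion": [
    {"dr": [0,0,0],"delta_pos": [0,0,0.02],"hand": 0}
  ]
}}

```text
time_s: 20.27
eef_pos: [489.9, -167.2, 121.7]
ee_rot: [0.0, 0.001, 1.0, -0.001]
force: [0.1, -0.2, 0.1]
grip_width: 0.0
```

{"name": "servo_tool", "arguments": {
  "motion": [
    {"dr": [0,0,0],"delta_pos": [0,0,0.02],"hand": 0}
  ]
}}

```text
time_s: 20.4
eef_pos: [489.9, -167.2, 120.7]
ee_rot: [0.001, 0.001, 1.0, -0.001]
force: [0.2, -0.2, 0.3]
grip_width: 0.0
```

{"name": "servo_tool", "arguments": {
  "motion": [
    {"dr": [0,0,0],"delta_pos": [0,0,0.02],"hand": 0}
  ]
}}

```text
time_s: 20.52
eef_pos: [489.9, -167.2, 119.6]
ee_rot: [0.001, 0.001, 1.0, -0.001]
force: [-0.4, -0.9, 0.4]
grip_width: 0.003
```

{"name": "servo_tool", "arguments": {
  "motion": [
    {"dr": [0,0,0],"delta_pos": [0,0,0.016],"hand": 0}
  ]
}}

```text
time_s: 20.65
eef_pos: [490.2, -167.4, 119.4]
ee_rot: [0.001, 0.001, 1.0, -0.001]
force: [-2.3, 0.4, 8.9]
grip_width: -0.004
```

{"name": "servo_tool", "arguments": {
  "motion": [
    {"dr": [0,0,0],"delta_pos": [0,0,0.016],"hand": 0}
  ]
}}

```text
time_s: 20.78
eef_pos: [490.5, -167.6, 119.5]
ee_rot: [0.002, 0.001, 1.0, -0.001]
force: [-1.6, 0.9, 8.0]
grip_width: 0.002
```

It stops hard at once and doesn't give, well above the 3–4 N the leaf took, so the probe is home. I back off.

{"name": "servo_tool", "arguments": {
  "motion": [
    {"dr": [0,0,0],"delta_pos": [0,0,-0.1],"hand": 0},
    {"dr": [0,0,0],"delta_pos": [0,0,-0.5],"hand": 0},
    {"dr": [0,0,0],"delta_pos": [0,0,-0.8],"hand": 0},
    {"dr": [0,0,0],"delta_pos": [0.7,0,-0.5],"hand": 0},
    {"dr": [0,0,0],"delta_pos": [0.8,0,0],"hand": 0},
    {"dr": [0,0,0],"delta_pos": [0.6,0.3,0],"hand": 0},
    {"dr": [0,0,0],"delta_pos": [0.4,0.5,0],"hand": 0},
    {"dr": [0,0,0],"delta_pos": [0,0.5,0],"hand": 0},
    {"dr": [0,0,0],"delta_pos": [0,0,0],"hand": 0}
  ]
}}

```text
time_s: 21.9
eef_pos: [361.2, -100.7, 218.2]
ee_rot: [0.002, 0.001, 1.0, -0.002]
force: [-0.4, -1.0, 0.4]
grip_width: 0.003
```

```bash
python3 -c "
from h import *
st()
look('k1.png',box=(210,160,90,90),alpha=1.2)
look('k1t.png',box=(230,180,90,90),cam='top',alpha=1)
a=np.load('scene_p.npy')[:,:,::-1]; cv2.imwrite('pics/kfull.png',a)
for c in('scene','top'):
    d=np.load(c+'_d.npy');w=world(c,d)
    r=(abs(w[...,0]-489)<30)&(abs(w[...,1]+167)<30)
    for z0,z1 in((94,105),(122,138),(140,155)):
        q=w[r&(w[...,2]>z0)&(w[...,2]<z1)]
        if len(q): print(c,z0,len(q),np.median(q,0).round(1),np.percentile(q,[5,95],axis=0).round(1).tolist())
"
```

```text
t 21.9 p [ 361.22 -100.73  218.18] tilt 0.25 side -0.24 yaw -0.15 F [-0.44 -1.04  0.45] grip 0.003
scene 94 160 [ 482.9 -171.7  100.7] [[470.4, -185.8, 95.7], [502.5, -153.0, 103.2]]
scene 122 53 [ 482.6 -172.9  130.7] [[479.6, -176.2, 123.3], [492.7, -162.7, 136.8]]
scene 140 47 [ 485.4 -170.4  146.1] [[479.5, -175.8, 141.4], [493.5, -162.1, 149.1]]
top 94 163 [ 487.  -167.1  100.9] [[472.6, -183.2, 98.3], [505.1, -151.1, 103.8]]
top 122 4 [ 480.9 -169.3  130.1] [[480.6, -175.3, 126.5], [484.9, -165.2, 135.4]]
top 140 50 [ 489.1 -167.   147.6] [[482.5, -174.8, 145.0], [495.7, -160.3, 150.6]]
```

View pics/k1.png

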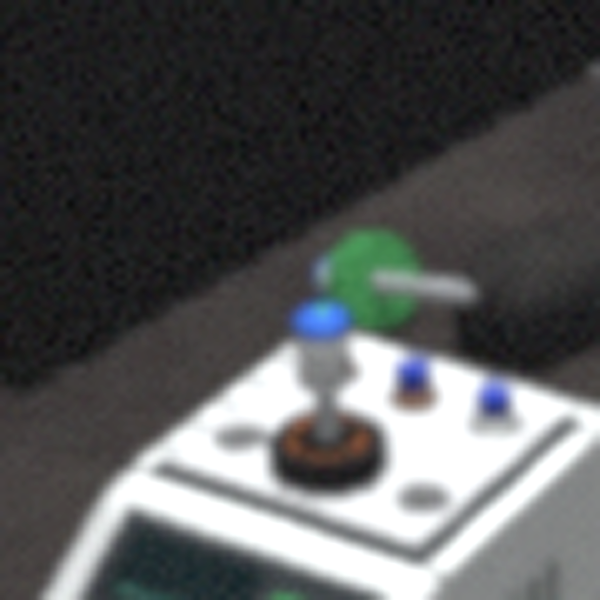

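View pics/k1t.png

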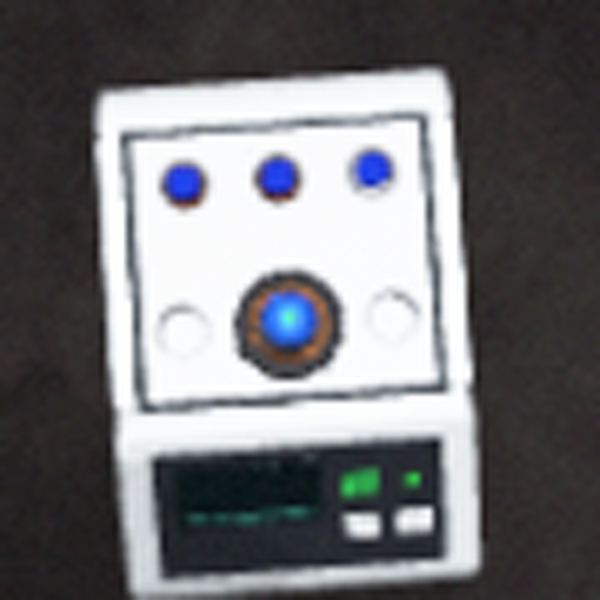

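View pics/kfull.png

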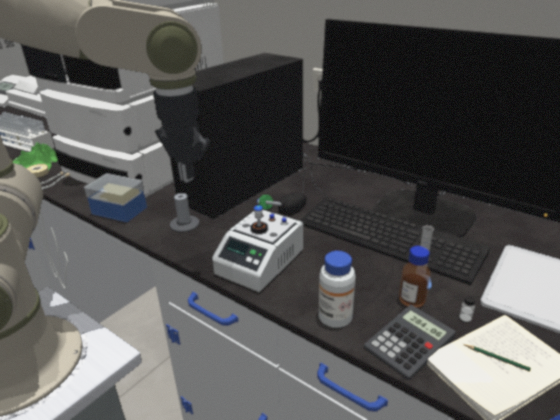

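The final pictures show the probe upright in the well with the ring flat on the block. Ring top is about 100.8 mm (100 expected) and head top about 147 mm. The three vials and the bystanders are where they were, and the robot touches nothing, so I hand in.

```bash
python3 -c "
from h import *
print(ticket.finish_job()); st()"
```

```text
the job is handed in; nothing more can be done
None
the job is handed in; nothing more can be done
```

The probe is out of its stand and pressed home in the thermometer well, with the stop ring flat on the block. I handed the job in at about 22 s of the 58 s allowed.

- **Insertion:** The leaf took about 3–4 N. The stem then met a hard stop about 54 mm down, within the 48–60 mm range, and I pressed to at most 13.7 N there.
- **Stop ring:** After letting go, I slid the ring down with the fingertips on both sides of the head, at about 3 N. It met the block at about 12 N.
- **Last checks:** A gentle press on the cap (8–9 N) found no give, so the probe is home. In the last pictures the ring top reads about 100.8 mm (100 expected) and the head top about 147 mm. The vials, bottle and cylinder appear unmoved, and the arm was clear.

**What did not go as expected:**
- **First grasp:** My first attempt closed on nothing. The real fingertips are about 26 mm behind the reported tool point, so I grasped again by camera and felt no contact force from the miss.
- **Green look-alike:** It was standing loose and toppled by itself during the first moves, while the arm was well away from it. I left it lying near the mouse.

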